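# Stack a ring transformer on its mounting stud

## Robot

A 6-joint arm with a two-finger parallel gripper is mounted at the origin on the work surface. World frame = base frame: x ahead of the robot, y to its left, z up, the work surface at z = 0. Lengths are in mm, angles in degrees, forces in N, time in s.
With the tool pointing down it reaches from about 350 to 850 mm from the base axis. Payload 8.1 kg.
Tool frame: the origin (TCP) lies at the very end of the fingers, on their centre line; the grasp point (between the pads) lies 19 mm behind it; z points along the fingers, y is the direction in which the jaws open and shut (so a half turn about z gives the same grasp; the last joint's range is limited). The gripper opens to 85 mm and grips with 20 to 120 N. Pads are 22 mm wide; open, the fingers measure 114 mm over their backs; the gripper's body (76 mm by 85 mm) begins 54 mm behind the grasp point. The pads swing forward as they close: fully open they stand 13 mm farther back than shut.
Start: joints at [-79.664, 7.471, 85.268, -0, 87.261, -4.893], TCP at [157.629, -578.929, 231.292] pointing down, gripper open.
Joint ranges: [-169.43, 169.43], [-51.17, 129.36], [1.28, 143.12], [-76.62, 256.62], [0, 156.53], [-152.29, 152.29]. Speed limits (degrees/s): [136.94, 136.94, 159.86, 180, 180, 180].

## Interface

Orientations are given as [roll, pitch, yaw] about the fixed x, y, z axes, in that order (R = Rz(yaw) Ry(pitch) Rx(roll)).
In Python, from bench import sensors, viewer, job gives the robot as it stands.
- The arm moves only by the shell command python3 -m pendant 'ROWS' [FORCE]. ROWS is JSON, one flat list of numbers, 5 for each row, row after row: the shift along the world's x, y, z in mm, then the turn about the world's z in rad, then the finger opening in mm, from 0 to 85.4. In form: [x, y, z, twist, hand, x, y, z, twist, hand, ...]. A call has 1 to 12 rows; each row shifts and turns the pose as measured when the row begins; what a row does not reach is not made up. A row lasts 1/12 s, in which the tool goes at most 41.7 mm and 7.16 degrees, less where a joint would pass 70% of its speed; a pose out of reach is approached as far as the arm can. A call with a gripper value outside its range is refused whole. The fingers move at their own pace and stop on an object; FORCE is the grip in N (left out, the last holds). Time passes only in rows, so rows that do not move let the fingers close. It gives the time, the measured TCP pose, the force and the opening at its end, in the units of the state.
- sensors.sense(): the state, without advancing time (a new reading comes with each control period).
- viewer.snapshot(name): name is "scene" or "top" or "wrist"; returns a dict with "frame" (400x640x3 uint8, blue, green, red), "z_map" (400x640 float32, mm along the optical axis (not along the pixel's ray), 0 where there is no reading), "fx", "fy", "cx", "cy" (pixels), "k1" (the pictures are not rectified: a ray, as slopes to the right and down, at radius r is drawn at 1 + k1 r^2 times it, then the intrinsics apply), "view" (4x4, takes a point from world to camera coordinates). Camera axes: x right, y down, z forward; pixel columns grow to the right and rows downward; lengths in mm; the calibration is good to about 2 mm. A picture is of the moment at which its call begins.
- job.hand_in(): hands the job in, once; it reports no verdict.
The state is a dict: "time": time; "joint_pos": joint angles; "qd": joint speeds; "joint_efforts": joint torques, N m; "tool_pos": TCP position; "tcp_rot": TCP orientation; "ft_force": force on the tool from outside, world axes, zero at the start; "wrist_torque": the same for the moment, N m; "finger_gap": finger opening in mm.
Only numpy, scipy, OpenCV 4.12 (cv2) and the standard library are available. Lean on these libraries where they do the work, as an engineer would, in place of code of your own. Each camera call takes 0.05 s, during which the arm holds its last target.

## Task

Mount the ring transformer on the upright stud of the aluminium plate: thread onto the stud, one at a time from the bottom up, the wide dark brown washer, the copper ring transformer, the small dark brown washer and last the flanged steel clamp with its hub upward, each lying flat on the one below. Lower the transformer down the stud, do not let it drop, and leave the screwdriver, tweezers and reels where they are.

Things in the scene. Friction and masses are not known exactly. Their poses are not given: they have to be found in the camera images.
- mount: Square aluminium plate 110 x 110 x 6 mm, fixed to the bench, with a dark steel stud upright at its centre: 10 mm diameter, narrowing to 6 mm over its top 4 mm, its tip 62 mm above the bench. Origin: centre of the plate's underside, on the stud's axis, at bench height; z up; x and y along the plate's edges. Seated heights above the bench: wide washer 6 to 12 mm, transformer 12 to 36, small washer 36 to 42, clamp 42 to 58.
- wide_washer_mid (a point): Wide dark brown phenolic washer, 64 mm outside diameter, 6 mm thick, hole 20 mm, 40 g, lying flat, loose. Point: its centre (in the hole), half-way up; z up
- toroid_mid (a point): Copper-wound ring transformer, 62 mm outside diameter, 24 mm tall, hole 24 mm, about 0.3 to 0.45 kg, lying flat, loose. Point: its centre (in the hole), half-way up; z up
- small_washer_mid (a point): Small dark brown phenolic washer, 44 mm outside diameter, 6 mm thick, hole 20 mm, 25 g, lying flat, loose. Point: its centre (in the hole), half-way up; z up
- clamp_mid (a point): Steel clamp: a flange 52 mm in diameter and 4 mm thick at the bottom, carrying a central round hub 30 mm in diameter and 12 mm tall (16 mm in all), with an 18 mm hole right through, about 0.11 kg, flange down, loose. Best taken by the hub. Point: on its axis, half-way up (8 mm above the underside); z up
- board: Yellow half-built circuit board 120 x 90 mm, up to 22 mm tall, fixed to the bench; bystander, an obstacle only. Origin at the underside centre, x along the long side. (Taller equipment, up to 130 mm, stands only along the far and side edges of the bench.)
- screwdriver: Black-handled screwdriver, 150 mm long, lying on the bench; bystander. Origin at its underside
- tweezers: Flat steel tweezers, about 120 mm long, 8 mm high, lying on the bench; bystander. Origin at the underside
- solder_reel: Reel of solder standing on end, grey flanges 50 mm across, silver core, 50 mm tall, no through hole; bystander. Origin at the underside centre
- braid_reel: Flat white reel 44 mm across, 12 mm tall, no through hole (only a small black spot on top); bystander. Origin at the underside centre
Things that resemble listed ones, but are neither listed nor needed, are in the scene too. Leave any pink or turquoise look-alike of the part that bears wide_washer_mid alone.

How it is judged:
By the outcome, as a careful person would: the job done as asked, in the order asked, and still so for the second after the job is handed in, with the robot touching nothing.
It also fails if it takes over 104 s, if anything falls off the work surface, if the arm or the gripper's body presses on something with over 40 N, if the wrist force passes 120 N, or if a joint passes its speed limit or range.

## Working session

There is one attempt and no reset: what is moved stays moved. The work goes in short steps, Python scripts to look and compute and a shell command to move; the robot and the scene stay as the last step left them, time stands still between calls to the robot, and variables do not carry over. Pictures are saved under pics/ and viewed, and the job is handed in when it is done.

```bash
mkdir -p pics; ls; cat > h.py <<'E'
import cv2,numpy as np
from bench import sensors,viewer,job
def snap(n,name=None):
    s=viewer.snapshot(n)
    if name: cv2.imwrite('pics/'+name,s['frame'])
    return s
def world(s,u,v,z=None):
    # pixel -> world using plane height z, or depth map
    x=(u-s['cx'])/s['fx'];y=(v-s['cy'])/s['fy'];k=s['k1']
    a,b=x,y
    for _ in range(30):
        f=1+k*(a*a+b*b);a,b=x/f,y/f
    V=np.array(s['view']);R=V[:3,:3];o=-R.T@V[:3,3]
    d=R.T@np.array([a,b,1.])
    t=(z-o[2])/d[2] if z is not None else s['z_map'][int(round(v)),int(round(u))]
    return o+t*d
def pts(s):
    h,w=s['z_map'].shape
    u,v=np.meshgrid(np.arange(w),np.arange(h))
    x=(u-s['cx'])/s['fx'];y=(v-s['cy'])/s['fy'];a,b=x,y
    for _ in range(30):
        f=1+s['k1']*(a*a+b*b);a,b=x/f,y/f
    V=np.array(s['view']);R=V[:3,:3];o=-R.T@V[:3,3]
    P=np.stack([a,b,np.ones_like(a)],-1)*s['z_map'][...,None]
    return P@R+o
def proj(s,p):
    V=np.array(s['view']);c=V[:3,:3]@np.asarray(p,float)+V[:3,3]
    a,b=c[0]/c[2],c[1]/c[2];f=1+s['k1']*(a*a+b*b)
    return s['fx']*a*f+s['cx'],s['fy']*b*f+s['cy']
E
python3 - <<'E'
from h import *
for n in('scene','top','wrist'):
    s=snap(n,n+'0.png');print(n,s['fx'],s['k1'],np.round(-np.array(s['view'])[:3,:3].T@np.array(s['view'])[:3,3]))
print(sensors.sense())
E
```

```text
pics
scene 384.6866512276102 0.011325031835341904 [ 928. -460.  560.]
top 478.56440256825334 -0.07713023976788945 [383.  -5. 956.]
wrist 354.0556438163925 -0.03762624429353391 [ 240. -556.  373.]
{'time': 0.15, 'joint_pos': array([-7.96632727e+01,  7.50632240e+00,  8.53150804e+01,  3.37865982e-04,
        8.72627772e+01, -4.89372326e+00]), 'qd': array([ 0.07205506, -0.07246567, -0.22380114,  0.02361135,  0.06911272,
        0.04264159]), 'joint_efforts': array([ 1.00137080e-03, -5.70063150e+01, -5.01158023e+01, -1.60546133e-04,
        9.75906471e-03,  4.42802855e-05]), 'tool_pos': array([ 157.56051402, -578.49600599,  230.47210788]), 'tcp_rot': array([-1.79916156e+02, -7.51743563e-03,  1.52304286e+01]), 'ft_force': array([-0.65727743,  0.07157396, -0.12926262]), 'wrist_torque': array([ 0.02463558, -0.02199022,  0.0323279 ]), 'finger_gap': 85.35419232395225}
```

View pics/scene0.png

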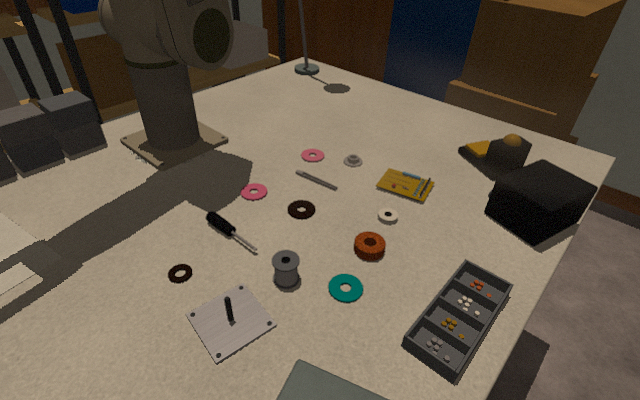

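View pics/top0.png

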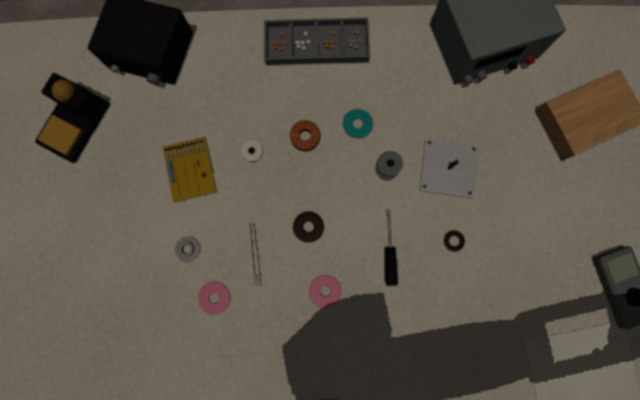

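View pics/wrist0.png

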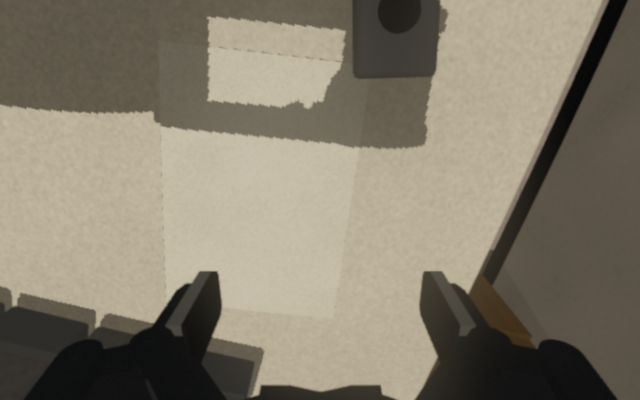

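Candidates (top view): the wide washer is the dark brown ring at (308,226). Its look-alikes are pink at (214,297) and (325,291), and turquoise at (358,123). The small washer is the dark brown ring at (454,240). The transformer is the copper ring at (305,135). The clamp is the grey ring at (188,249), not the white reel at (252,151) or the solder reel at (389,165). The stud plate is at (449,167).

```bash
python3 - <<'E'
from h import *
s=snap('top');f=s['frame'];P=pts(s)
np.save('top.npy',P)
c=[f[y-35:y+35,x-35:x+35] for x,y in((308,226),(454,240),(305,135),(188,249),(449,167),(389,165))]
c=[cv2.resize(i,(260,260),interpolation=cv2.INTER_CUBIC) for i in c]
cv2.imwrite('pics/crops.png',np.vstack([np.hstack(c[:3]),np.hstack(c[3:])]))
for n,(x,y),h in (('wide',(308,226),6),('small',(454,240),6),('tor',(305,135),24),('clamp',(188,249),4),('reel',(389,165),50),('braid',(252,151),12),('pinkB',(325,291),6),('pinkA',(214,297),6),('turq',(358,123),6)):
    w=P[y-30:y+30,x-30:x+30]; z=w[...,2]
    m=(z>h*0.6)&(z<h*1.5+3)
    nl,lab,st,cen=cv2.connectedComponentsWithStats(m.astype(np.uint8))
    i=1+np.argmax(st[1:,4]);mm=(lab==i)
    q=w[mm];(cx,cy),r=cv2.minEnclosingCircle(q[:,:2].astype(np.float32))
    print(n,'n',st[i,4],'mean',q.mean(0).round(1),'circ',round(cx,1),round(cy,1),round(r,1),'zmax',q[:,2].max().round(1))
print('bench',P[200,200:206,2].round(1))
w=P[130:205,412:487]
m=(w[...,2]>3)&(w[...,2]<9);q=w[m][:,:2].astype(np.float32)
print('plate',cv2.minAreaRect(q),q.mean(0))
m=w[...,2]>25;print('stud',w[m].round(1)[:40:3], m.sum())
E
```

```text
wide n 615 mean [467.5  25.8   5.9] circ 467.5 26.3 32.4 zmax 11.0
small n 261 mean [ 432.4 -262.8    5.9] circ 433.1 -263.1 22.5 zmax 9.8
tor n 636 mean [651.8  28.4  23.2] circ 652.7 28.7 31.3 zmax 28.1
clamp n 229 mean [428.4 267.7   4.1] circ 430.0 269.8 26.5 zmax 8.1
reel n 516 mean [ 583.  -136.8   49.7] circ 583.1 -136.8 25.1 zmax 54.5
braid n 360 mean [625.1 138.2  11.6] circ 625.7 137.5 22.6 zmax 16.4
pinkB n 618 mean [340.8  -3.8   6. ] circ 341.4 -4.1 32.0 zmax 10.5
pinkA n 649 mean [332.6 213.7   5.8] circ 333.1 214.2 32.9 zmax 9.6
turq n 556 mean [678.7 -80.3   6. ] circ 680.3 -81.1 32.8 zmax 10.4
bench [ 0.4 -1.4 -0.8 -2.4 -2.3 -0.9]
plate ((581.7518920898438, -265.1858825683594), (154.2808074951172, 152.38619995117188), 88.26980590820312) [ 580.2506  -263.95386]
stud [[ 382.6   -5.3  955.6]
 [ 382.6   -5.3  955.6]
 [ 382.6   -5.3  955.6]
 [ 583.6 -261.4   59.8]
 [ 582.5 -258.3   56.5]
 [ 580.6 -261.9   64.4]
 [ 582.2 -258.2   49.1]
 [ 579.9 -261.3   58.9]
 [ 580.2 -267.7   57. ]
 [ 580.5 -258.6   47.5]
 [ 578.4 -261.9   56.5]
 [ 382.6   -5.3  955.6]
 [ 579.5 -259.7   42.8]
 [ 576.7 -262.1   55.3]] 67
```

View pics/crops.png

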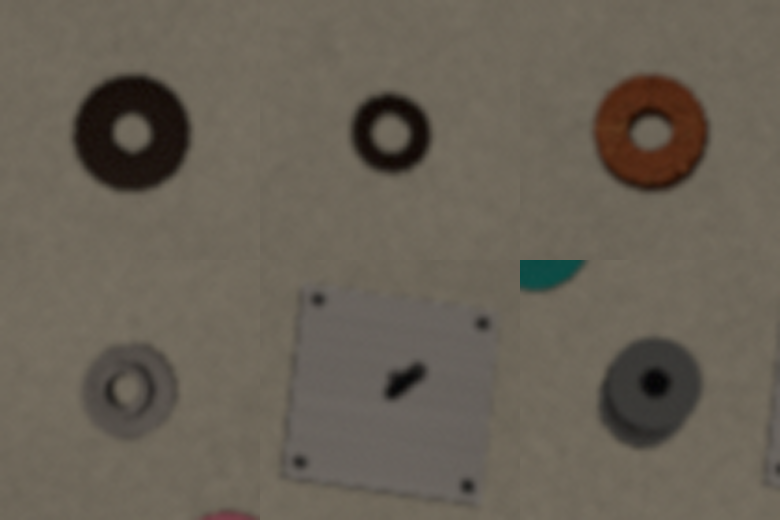

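The crops confirm the picks: both dark brown washers, the copper ring and the flanged grey clamp with its hub. The stud stands near (579,-262). I'm moving towards the wide washer now.

```bash
python3 - <<'E'
from h import *
s=snap('wrist');P=pts(s);V=s['view']
t=sensors.sense()['tool_pos'];print(t,proj(s,t),proj(s,t+[0,0,13]))
for v,u in((272,208),(280,200),(280,210),(272,432),(280,440),(275,435)): print(u,v,P[v,u].round(1))
E
python3 -m pendant '[19,37,0,0,85,19,37,0,0,85,19,37,0,0,85,19,37,0,0,85,19,37,0,0,85,19,37,0,0,85,19,37,0,0,85,19,37,0,0,85,19,37,0,0,85,19,37,0,0,85,19,37,0,0,85,19,37,0,0,85]' 40
```

```text
[ 157.57608722 -578.67490415  230.78025667] (np.float64(320.6886071453313), np.float64(274.7793691117827)) (np.float64(320.6850090441773), np.float64(290.7658620395851))
208 272 [ 156.3 -531.6  247.5]
200 280 [ 156.1 -530.4  253.8]
210 280 [ 157.4 -534.2  254.2]
432 272 [ 180.8 -618.7  248.6]
440 280 [ 180.5 -620.7  253.3]
435 275 [ 180.7 -619.5  250.4]
time: 1.25
tool_pos: [378.7, -132.7, 225.3]
tcp_rot: [-179.7, -0.1, 14.4]
ft_force: [0.6, -0.3, -0.4]
finger_gap: 85.0
```

```bash
python3 -m pendant '[18,32,-8,0,85,18,32,-14,0,85,18,32,-14,0,85,17,31,-14,0,85,14,26,-14,0,85,0,0,0,0,85,0,0,0,0,85]'
python3 - <<'E'
from h import *
s=snap('wrist','w1.png');t=sensors.sense();print(t['tool_pos'],t['tcp_rot'],t['joint_pos'].round(1))
print(proj(s,[467.5,26,6]))
E
```

```text
time: 1.83
tool_pos: [468.8, 36.6, 160.9]
tcp_rot: [-179.9, -0.5, 15.0]
ft_force: [-1.0, -1.1, 0.2]
finger_gap: 84.9
[468.44430965  36.39127824 160.76388627] [-179.88144786   -0.49403637   14.90528303] [ -2.  -11.1 110.8   0.3  79.8  73. ]
(np.float64(332.0197056053806), np.float64(187.5234701539433))
```

View pics/w1.png

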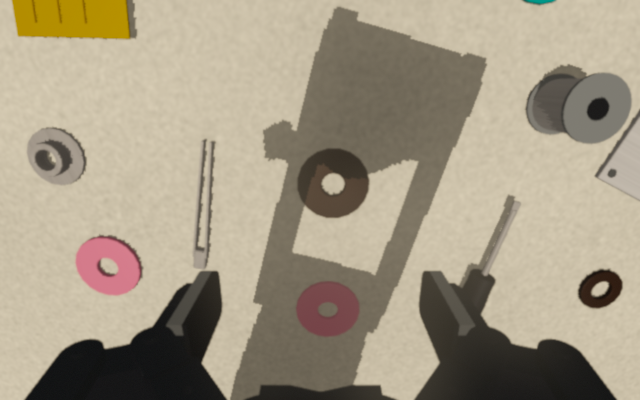

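The wide washer appears at (333,183), about 4 px from the prediction at (332,187). I'll refine its position from the depth data.

```bash
cat >> h.py <<'E'
def ring(s,guess,zlo,zhi,rad):
    P=pts(s);d=np.hypot(P[...,0]-guess[0],P[...,1]-guess[1])
    m=(d<rad)&(P[...,2]>zlo)&(P[...,2]<zhi)
    q=P[m][:,:2].astype(np.float32)
    c,r=cv2.minEnclosingCircle(q);return np.round(c,1),round(r,1),len(q),P[m][:,2].mean().round(1)
def dark(s,guess,z,rad,thr=75):
    # centroid/ellipse of dark blob at height z
    m=(s['frame'].max(2)<thr).astype(np.uint8)
    cs,_=cv2.findContours(m,cv2.RETR_EXTERNAL,cv2.CHAIN_APPROX_NONE);out=[]
    for c in cs:
        if len(c)<30: continue
        w=np.array([world(s,u,v,z)[:2] for u,v in c[:,0]],np.float32)
        o,r=cv2.minEnclosingCircle(w)
        if np.hypot(o[0]-guess[0],o[1]-guess[1])<rad: out.append((np.round(o,1),round(r,1),np.round(cv2.fitEllipse(w)[0],1)))
    return out
E
python3 - <<'E'
from h import *
s=snap('wrist')
print(ring(s,(467.5,26),3.5,9,45),dark(s,(467,26),6,30,70))
for z,g in((6,(467,26)),): print(world(s,333,183,6))
t=snap('top');print(ring(t,(467.5,26),3.5,9,45))
E
```

```text
(array([470.4,  25.9]), 31.9, 3525, np.float64(5.7)) [(array([472.2,  27. ]), 30.3, array([478.4,  30.7]))]
[471.33443488  26.10274991   6.        ]
(array([445.9,  27.1]), 30.8, 163, np.float64(5.7))
```

```bash
python3 -m pendant '[1,-5,-36,0,85,0,-5,-36,0,85,0,-1,-36,0,85,0,0,-30,0,85,0,0,0,0,85,0,0,0,0,85]'
```

```text
time: 2.48
tool_pos: [474.4, 15.2, 28.9]
tcp_rot: [179.7, -1.5, 14.2]
ft_force: [-0.1, 0.8, 0.8]
finger_gap: 84.9
```

```bash
python3 -m pendant '[-2.5,5,-10,0,85,-2.5,5,-8,0,85,0,0,-6,0,85,0,0,0,0,85,0,0,0,0,85]'
```

```text
time: 2.9
tool_pos: [474.2, 24.3, 10.6]
tcp_rot: [179.5, -2.1, 14.0]
ft_force: [-0.0, 0.2, -0.1]
finger_gap: 85.0
```

```bash
python3 -m pendant '[0,0,0,0,85]'; python3 -m pendant '[0,0,0,0,85]';python3 -m pendant '[-4,1,-5,0,85]';python3 -m pendant '[0,0,-5,0,85]';python3 -m pendant '[0,0,0,0,85]'
```

```text
time: 2.98
tool_pos: [474.8, 24.5, 11.2]
tcp_rot: [179.4, -2.2, 14.0]
ft_force: [-0.7, -0.1, 0.6]
finger_gap: 85.1
time: 3.07
tool_pos: [475.4, 24.6, 12.0]
tcp_rot: [179.4, -2.2, 14.0]
ft_force: [0.6, -0.2, 0.5]
finger_gap: 85.2
time: 3.15
tool_pos: [473.3, 25.5, 8.5]
tcp_rot: [179.4, -2.4, 14.1]
ft_force: [-0.0, -0.5, -0.0]
finger_gap: 85.1
time: 3.23
tool_pos: [473.1, 25.7, 3.4]
tcp_rot: [179.4, -2.4, 14.1]
ft_force: [-0.4, 0.2, -0.8]
finger_gap: 85.3
time: 3.32
tool_pos: [472.4, 25.7, 2.5]
tcp_rot: [179.4, -2.4, 14.1]
ft_force: [-0.4, 0.5, -1.0]
finger_gap: 85.2
```

```bash
python3 -m pendant '[-3,0,-6,0,85,0,0,-1,0,85]'; python3 -m pendant '[0,0,0,0,64,0,0,0,0,60,0,0,0,0,60,0,0,0,0,60]' 40
```

```text
time: 3.48
tool_pos: [468.9, 25.8, -5.4]
tcp_rot: [179.4, -2.4, 14.1]
ft_force: [-0.9, 0.0, -0.7]
finger_gap: 85.0
time: 3.82
tool_pos: [469.3, 27.0, -4.4]
tcp_rot: [179.5, -2.4, 14.0]
ft_force: [1.0, 0.3, -0.9]
finger_gap: 61.7
```

```bash
python3 -m pendant '[0,0,0,0,56,0,0,0,0,56]' 40; python3 - <<'E'
from h import *
s=snap('wrist','w2.png')
E
```

```text
time: 3.98
tool_pos: [469.7, 26.9, -4.1]
tcp_rot: [179.5, -2.4, 14.0]
ft_force: [0.2, 0.9, -0.0]
finger_gap: 61.3
```

View pics/w2.png

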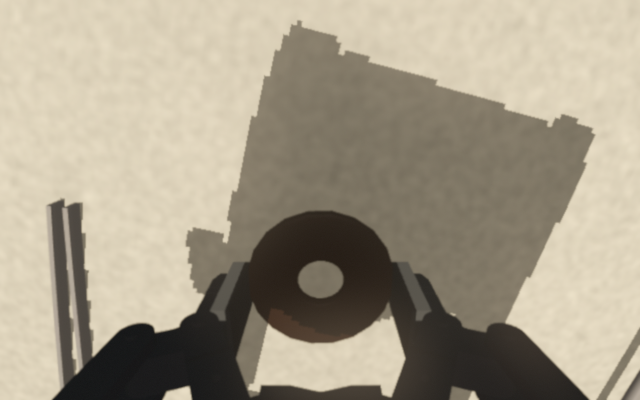

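```bash
python3 -m pendant '[0,0,10,0,56,0,0,20,0,56,0,0,30,0,56,0,0,30,0,56,0,0,30,0,56,0,0,0,0,56]' 40; python3 - <<'E'
from h import *
s=snap('wrist','w3.png');t=sensors.sense()['tool_pos']
P=pts(s);f=s['frame']
print(t,P[240,320],P[320,300],P[280,270],P[280,375])
top=P[280,270,2]
print(ring(s,t,t[2]-5,t[2]+25,29), [world(s,u,280,top) for u in (321,)])
E
```

```text
time: 4.53
tool_pos: [464.4, 26.7, 120.2]
tcp_rot: [179.6, -1.9, 14.0]
ft_force: [2.1, -0.3, 1.5]
finger_gap: 61.8
[463.47180502  26.75493725 117.78285551] [485.6067849   32.35306869 130.88125335] [446.34139338  31.69949459 131.52302444] [462.69460954  48.62596969 131.33097115] [473.36718348   5.03393159 131.24703976]
(array([463.5,  26.8]), 29.0, 11033, np.float64(131.2)) [array([467.92394294,  27.49853079, 131.33097115])]
```

View pics/w3.png

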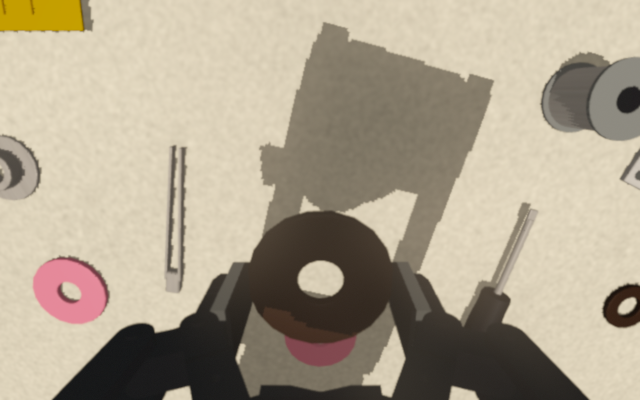

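```bash
python3 -m pendant '[3,-26,2,0,56,3,-26,2,0,56,3,-26,2,0,56,3,-26,2,0,56,3,-26,2,0,56,3,-26,2,0,56,3,-26,2,0,56,3,-26,2,0,56,3,-26,0,0,56,3,-26,0,0,56,0,0,0,0,56,0,0,0,0,56]' 40; python3 - <<'E'
from h import *
s=snap('wrist','w4.png');t=sensors.sense();print(t['tool_pos'],t['tcp_rot'])
E
```

```text
time: 5.58
tool_pos: [486.2, -242.5, 125.9]
tcp_rot: [-179.9, -1.3, 14.2]
ft_force: [0.5, -0.1, -0.2]
finger_gap: 61.3
[ 486.09380241 -242.36878614  125.87988161] [-179.87529916   -1.2584309    14.20415518]
```

View pics/w4.png

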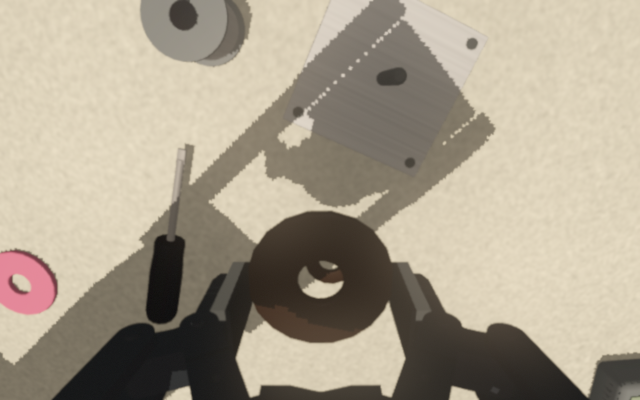

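Stud at (380–405,76), ahead and slightly right; reel at (183,15) is well clear.

```bash
cat >> h.py <<'E'
def stud(s,guess=(579,-262)):
    P=pts(s);d=np.hypot(P[...,0]-guess[0],P[...,1]-guess[1])
    m=(d<20)&(P[...,2]>15)&(P[...,2]<75)
    q=P[m]; o=[]
    for a,b in((15,35),(35,50),(50,75)):
        k=q[(q[:,2]>a)&(q[:,2]<b)]
        if len(k)>3:o.append((len(k),k.mean(0).round(1)))
    return o
E
python3 - <<'E'
from h import *
s=snap('wrist');print(stud(s))
P=pts(s)
m=(P[...,2]>3)&(P[...,2]<9)&(np.hypot(P[...,0]-579,P[...,1]+262)<80)
print(cv2.minAreaRect(P[m][:,:2].astype(np.float32)))
f=s['frame'][50:110,360:430];cv2.imwrite('pics/stud.png',cv2.resize(f,None,fx=8,fy=8))
for z in(62,6):print(z,world(s,403,74,z),world(s,381,79,z))
for p in((579,-262,62),(579,-262,6)):print(proj(s,p))
print([world(s,u,v,5.8).round(1) for u,v in((471,43),(298,112),(409,162))])
E
```

```text
[(79, array([ 581.1, -259.7,   25.4])), (69, array([ 581.4, -259.4,   43.1])), (287, array([ 582.5, -262.2,   59.7]))]
((583.1329345703125, -263.54949951171875), (110.0846176147461, 110.22423553466797), 80.2374496459961)
62 [ 583.97411594 -264.78372422   62.        ] [ 578.34671395 -253.67066246   62.        ]
6 [ 588.8864356 -276.1958652    6.       ] [ 581.74571657 -262.09428658    6.        ]
(np.float64(395.54314461034846), np.float64(81.72252435548343))
(np.float64(379.74545806460515), np.float64(82.8832384300812))
[array([ 620.5, -315.8,    5.8]), array([ 544.9, -210.3,    5.8]), array([ 529.7, -300.4,    5.8])]
```

View pics/stud.png

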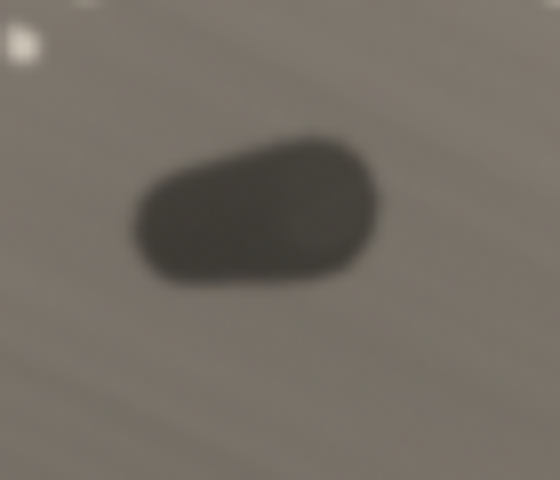

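```bash
python3 -m pendant '[18,-4,-3,0,56,22,-5,-3,0,56,22,-5,-3,0,56,16,-4,-3,0,56,8,-2,-3,0,56,0,0,0,0,56,0,0,0,0,56]' 40
```

```text
time: 6.27
tool_pos: [574.2, -252.2, 107.9]
tcp_rot: [-179.6, -1.1, 14.7]
ft_force: [-0.2, -0.3, -0.9]
finger_gap: 61.1
```

```bash
python3 -m pendant '[2,-6,-4,0,56,2,-5,-2,0,56,0,0,0,0,56,0,0,0,0,56]' 40
cat >> h.py <<'E'
def hole(s,u0=(321,280),rad=40):
    # bright-hole ellipse in the held part near u0, by depth discontinuity
    Z=s['z_map'];u,v=int(u0[0]),int(u0[1]);ref=np.median(Z[v-5:v+6,u-45:u-35])
    m=np.zeros(Z.shape,np.uint8);m[v-rad:v+rad,u-rad:u+rad]=((Z>ref+12)|(Z==0))[v-rad:v+rad,u-rad:u+rad]
    n,l,st,c=cv2.connectedComponentsWithStats(m);i=l[v,u] if l[v,u] else 1+np.argmax(st[1:,4])
    return c[i],st[i],ref
E
python3 - <<'E'
from h import *
s=snap('wrist','w5.png');t=sensors.sense();print(t['tool_pos'],t['tcp_rot'])
print(hole(s)); P=pts(s);print(P[280,270],P[280,375],stud(s,(582,-262)))
f=s['frame'][200:360,220:420];cv2.imwrite('pics/w5c.png',cv2.resize(f,None,fx=3.5,fy=3.5))
E
```

```text
time: 6.6
tool_pos: [576.8, -261.9, 101.4]
tcp_rot: [-179.5, -1.0, 14.8]
ft_force: [-0.7, -0.4, -1.1]
finger_gap: 61.1
[ 576.82815456 -261.98801529  101.55098291] [-179.52005898   -1.02058259   14.80088517]
(array([320.53120244, 278.87062405]), array([ 298,  261,   46,   37, 1314], dtype=int32), np.float32(150.78873))
[ 574.55796003 -240.15115835  112.16409354] [ 586.98828661 -283.19130695  113.43432875] [(137, array([ 586.7, -262.4,   25.1])), (30, array([ 587.4, -262.6,   37.5]))]
```

View pics/w5c.png

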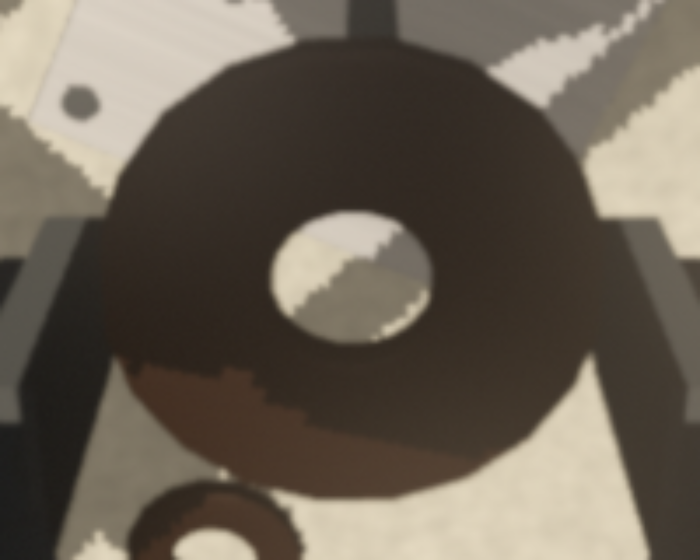

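```bash
python3 - <<'E'
from h import *
s=snap('wrist')
for z in (107,110,113):print(z,world(s,320.5,279.,z))
f=s['frame'][100:280,220:420];cv2.imwrite('pics/w5d.png',cv2.resize(f,None,fx=3.5,fy=3.5))
print(proj(s,(582.7,-262.8,6)),proj(s,(582.7,-262.8,40)),sensors.sense()['tool_pos'])
E
```

```text
107 [ 577.71117543 -261.78006508  107.        ]
110 [ 579.42862586 -261.34866712  110.        ]
113 [ 581.1460763  -260.91726916  113.        ]
(np.float64(324.80151079169934), np.float64(199.53292433536183)) (np.float64(325.0046285302865), np.float64(216.36906865779966)) [ 576.92241218 -261.94223172  101.64614237]
```

View pics/w5d.png

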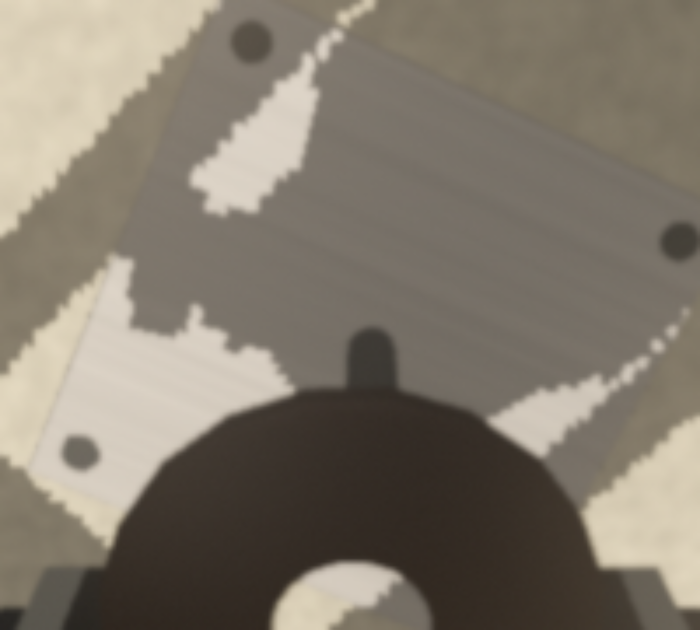

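```bash
python3 -m pendant '[2,-1,-6,0,56,1,-1,-6,0,56,0,0,-6,0,56,0,0,-6,0,56,0,0,-4,0,56,0,0,0,0,56]' 40
```

```text
time: 7.2
tool_pos: [579.7, -264.4, 70.9]
tcp_rot: [-179.5, -1.0, 14.8]
ft_force: [-0.6, 0.4, -0.8]
finger_gap: 61.1
```

```bash
python3 - <<'E'
from h import *
s=snap('wrist','w6.png')
f=s['frame'][200:360,220:420];cv2.imwrite('pics/w6c.png',cv2.resize(f,None,fx=3.5,fy=3.5))
s=snap('scene');u,v=proj(s,(580,-263,70));u,v=int(u),int(v)
cv2.imwrite('pics/s6c.png',cv2.resize(s['frame'][v-50:v+70,u-70:u+70],None,fx=5,fy=5)[:600])
E
```

```text
(no output)
```

View pics/w6c.png

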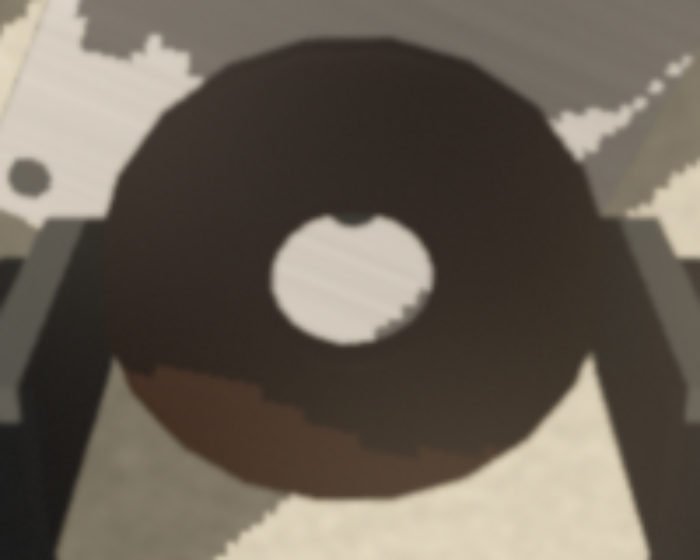

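View pics/s6c.png

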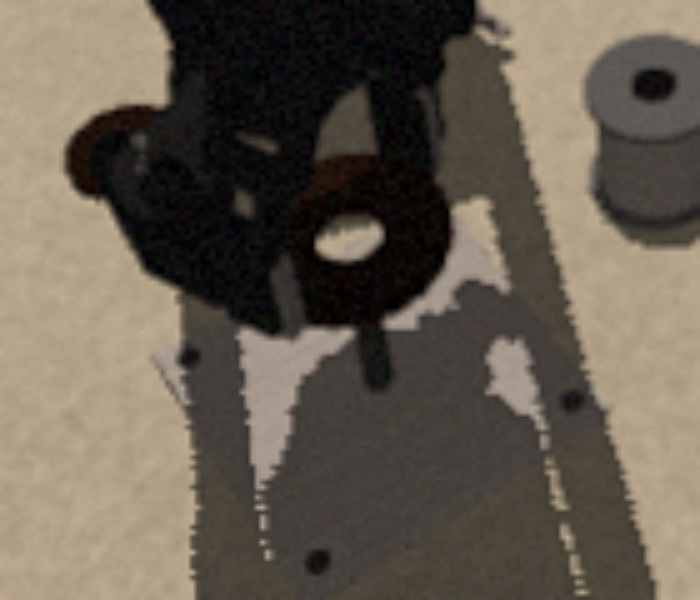

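```bash
python3 - <<'E'
from h import *
s=snap('wrist');t=sensors.sense();print(t['tool_pos'])
for x in (577,579,582):
  print(x,[np.round(proj(s,(x-0.77*3+3,-263.3-.78,62)),1)], np.round(proj(s,(x-3,-264.1,62)),1),np.round(proj(s,(x,-263.3,62)),1))
print(world(s,320.5,279,t['tool_pos'][2]+8.4))
E
```

```text
[ 580.46065923 -264.70182999   72.37008702]
577 [array([318.6, 268.4])] [316.7 274.9] [316.7 269.3]
579 [array([319.6, 264.9])] [317.7 271.4] [317.7 265.8]
582 [array([321.2, 259.6])] [319.3 266.1] [319.3 260.4]
[ 582.9894126  -263.79602299   80.77008702]
```

```bash
python3 -m pendant '[0,0.5,-7,0,56,0,0,-7,0,56,0,0,-7,0,56,0,0,0,0,56]' 40; python3 - <<'E'
from h import *
s=snap('wrist','w7.png')
f=s['frame'][200:360,220:420];cv2.imwrite('pics/w7c.png',cv2.resize(f,None,fx=3.5,fy=3.5))
E
```

```text
time: 7.68
tool_pos: [581.5, -264.6, 51.0]
tcp_rot: [-179.7, -1.2, 14.8]
ft_force: [-0.2, 1.1, -1.4]
finger_gap: 61.4
```

View pics/w7c.png

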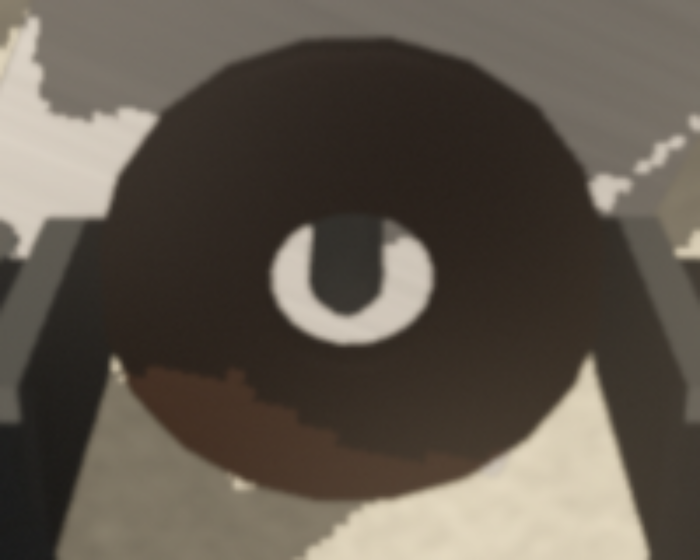

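The stud tip sits centred in the hole, so I'm lowering.

```bash
python3 -m pendant '[0,0,-7,0,56,0,0,-7,0,56,0,0,-7,0,56,0,0,0,0,56]' 40;  python3 -m pendant '[-1,0,-6,0,56,0,0,-6,0,56,0,0,-5,0,56,0,0,0,0,56]' 40
```

```text
time: 8.07
tool_pos: [582.0, -264.9, 28.8]
tcp_rot: [-179.8, -1.3, 14.8]
ft_force: [-0.2, -0.2, -1.9]
finger_gap: 61.2
time: 8.4
tool_pos: [580.5, -264.7, 9.4]
tcp_rot: [-179.7, -1.3, 14.8]
ft_force: [-0.8, -0.3, -0.4]
finger_gap: 61.4
```

```bash
python3 -m pendant '[0,0,-3,0,56,0,0,-2,0,56,0,0,0,0,56]' 40;  python3 -m pendant '[0,0,-2,0,56]' 40; python3 -m pendant '[0,0,-1,0,56]' 40
```

```text
time: 8.65
tool_pos: [580.4, -264.7, 3.7]
tcp_rot: [-179.7, -1.2, 14.8]
ft_force: [-0.1, -0.7, -1.3]
finger_gap: 61.7
time: 8.73
tool_pos: [580.8, -264.9, 2.0]
tcp_rot: [-179.8, -1.3, 14.8]
ft_force: [-0.3, 0.4, -0.7]
finger_gap: 61.4
time: 8.82
tool_pos: [580.8, -265.0, 1.2]
tcp_rot: [-179.8, -1.3, 14.8]
ft_force: [-3.3, 1.4, 6.1]
finger_gap: 61.2
```

```bash
python3 -m pendant '[0,0,0.5,0,75,0,0,0,0,85,0,0,2,0,85,0,0,5,0,85]' 40; python3 -m pendant '[0,0,20,0,85,0,0,30,0,85,0,0,36,0,85,0,0,36,0,85,0,0,20,0,85,0,0,0,0,85]'; python3 - <<'E'
from h import *
s=snap('wrist','w8.png');print(sensors.sense()['tool_pos'])
E
```

```text
time: 9.15
tool_pos: [580.6, -264.8, 8.6]
tcp_rot: [-179.7, -1.3, 14.8]
ft_force: [-1.3, 0.5, -0.1]
finger_gap: 85.2
time: 9.65
tool_pos: [577.7, -263.1, 157.3]
tcp_rot: [-179.6, -1.1, 14.8]
ft_force: [-0.3, -0.9, 0.7]
finger_gap: 84.9
[ 577.56779201 -263.04645883  155.99487891]
```

View pics/w8.png

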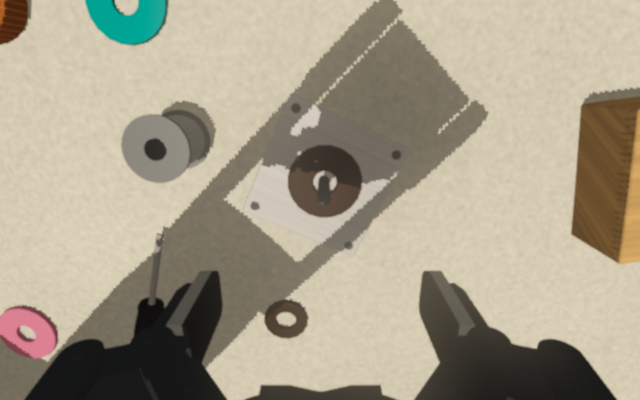

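Wide washer lies flat on the plate around the stud (325,182). Next is the transformer.

```bash
python3 -m pendant '[8,28,0,0,85,8,30,0,0,85,8,30,0,0,85,8,30,0,0,85,8,30,0,0,85,8,30,0,0,85,8,30,0,0,85,8,30,0,0,85,4,15,0,0,85,0,0,0,0,85,0,0,0,0,85]'; python3 - <<'E'
from h import *
s=snap('wrist','w9.png');print(sensors.sense()['tool_pos'])
print(ring(s,(652,28),17,30,50),proj(s,(652,28.5,24)))
E
```

```text
time: 10.62
tool_pos: [638.6, 1.4, 140.8]
tcp_rot: [-179.2, -0.2, 14.5]
ft_force: [-0.7, -0.7, 0.9]
finger_gap: 84.9
[638.30715666   1.14393901 140.52001457]
(array([655.5,  28.6]), 31.2, 4453, np.float64(23.7)) (np.float64(292.22598313796635), np.float64(170.61124887174287))
```

View pics/w9.png

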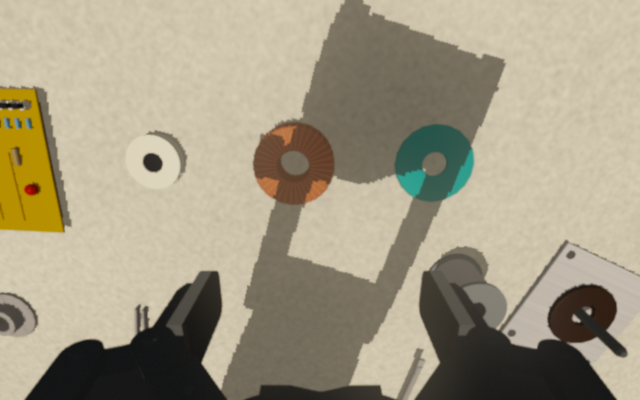

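The copper ring is at (293,163), measured at (655.5,28.6), well clear of the turquoise ring at (434,163).

```bash
python3 -m pendant '[6,9,-12,0,85,6,9,-20,0,85,4,8,-20,0,85,0,0,-12,0,85,0,0,0,0,85]' 60; python3 -m pendant '[0,0,0,0,85]'
```

```text
time: 11.08
tool_pos: [653.7, 20.8, 73.2]
tcp_rot: [-179.3, -0.1, 14.1]
ft_force: [-1.1, 0.0, -0.4]
finger_gap: 85.2
time: 11.17
tool_pos: [652.9, 19.6, 72.4]
tcp_rot: [-179.3, 0.0, 14.1]
ft_force: [0.9, -0.6, 0.9]
finger_gap: 84.6
```

```bash
python3 -m pendant '[2,7,-12,0,85,1,3,-12,0,85,0,0,-12,0,85,0,0,0,0,85]' 60; python3 -m pendant '[0,0,0,0,85]'
```

```text
time: 11.5
tool_pos: [657.2, 27.5, 36.1]
tcp_rot: [-179.4, -0.2, 13.9]
ft_force: [-0.7, 0.8, -1.2]
finger_gap: 84.9
time: 11.58
tool_pos: [657.0, 27.5, 35.5]
tcp_rot: [-179.4, -0.1, 13.9]
ft_force: [0.7, -0.3, 1.0]
finger_gap: 84.8
```

```bash
python3 -m pendant '[-1,0.5,-10,0,85,0,0,-10,0,85,0,0,-10,0,85,0,0,-7,0,85,0,0,0,0,85]' 60; python3 -m pendant '[0,0,0,0,70,0,0,0,0,62,0,0,0,0,55,0,0,0,0,55,0,0,0,0,55]'
```

```text
time: 12.0
tool_pos: [656.3, 28.1, -4.4]
tcp_rot: [-179.4, -0.2, 13.9]
ft_force: [-0.7, -0.3, 0.4]
finger_gap: 84.8
time: 12.42
tool_pos: [656.6, 27.8, -3.9]
tcp_rot: [-179.4, -0.2, 13.9]
ft_force: [-0.0, -0.0, -3.5]
finger_gap: 59.7
```

```bash
python3 -m pendant '[0,0,8,0,52,0,0,16,0,52,0,0,26,0,52,0,0,30,0,52,0,0,30,0,52,0,0,16,0,52,0,0,0,0,52,0,0,0,0,52]' 60; python3 - <<'E'
from h import *
s=snap('wrist','w10.png');t=sensors.sense();t=t['tool_pos'];print(t)
P=pts(s);print(hole(s,(321,270)));print(ring(s,t,t[2]+5,t[2]+32,31),P[265,275],P[265,365])
f=s['frame'][180:360,220:420];cv2.imwrite('pics/w10c.png',cv2.resize(f,None,fx=3.3,fy=3.3))
E
```

```text
time: 13.08
tool_pos: [651.3, 28.1, 126.1]
tcp_rot: [-179.3, 0.2, 13.9]
ft_force: [-0.4, 0.4, -3.4]
finger_gap: 59.4
[651.44821293  28.13399648 126.01275517]
(array([320.22317597, 299.08927039]), array([ 290,  285,   61,   25, 1165], dtype=int32), np.float32(129.68454))
(array([651.5,  28.1]), 31.0, 18531, np.float64(151.9)) [667.7343452   49.03600488 154.45436111] [676.28129788  17.45014033 155.20616755]
```

View pics/w10c.png

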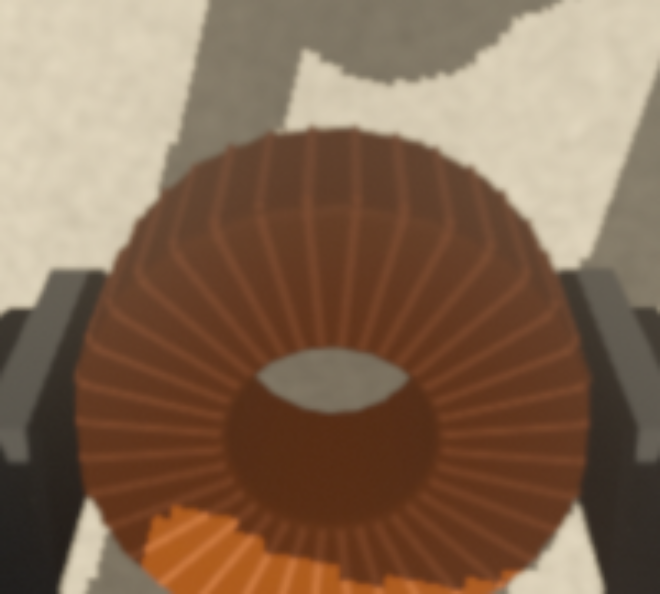

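```bash
python3 - <<'E'
from h import *
s=snap('wrist');t=sensors.sense()['tool_pos'];print(t)
print(world(s,321,311.5,t[2]+27.5)-t, world(s,321,305,t[2]+4)-t)
P=pts(s);d=np.hypot(P[...,0]-t[0],P[...,1]-t[1]);z=P[...,2]-t[2]
m=(d<33)&(z>20)&(z<34);q=P[m]-t
r=np.deg2rad(13.9);X=q[:,0]*np.cos(r)+q[:,1]*np.sin(r);Y=-q[:,0]*np.sin(r)+q[:,1]*np.cos(r)
print(X.min(),X.max(),Y.min(),Y.max(),np.percentile(q[:,2],[50,95]))
E
```

```text
[650.79930789  28.13460596 124.76880479]
[ 0.04141401 -0.64763301 27.5       ] [-13.50610644  -3.77164994   4.        ]
-30.295768862624218 32.09986220759135 -30.66630759827003 30.66594066871491 [29.54230063 30.60739036]
```

```bash
python3 -m pendant '[-3,-15,0,0,52,-6,-25,1,0,52,-6,-25,1,0,52,-6,-25,1,0,52,-6,-25,1,0,52,-6,-25,1,0,52,-6,-25,1,0,52,-6,-25,1,0,52,-6,-25,0,0,52,-6,-25,0,0,52,-3,-12,0,0,52,0,0,0,0,52]' 60; python3 -m pendant '[0,0,0,0,52,0,0,0,0,52]'
```

```text
time: 14.18
tool_pos: [569.3, -234.6, 104.7]
tcp_rot: [-178.2, 2.3, 14.1]
ft_force: [-0.1, 0.1, -2.3]
finger_gap: 59.3
time: 14.35
tool_pos: [567.2, -234.5, 101.6]
tcp_rot: [-177.9, 2.5, 14.0]
ft_force: [-0.0, -0.1, -2.7]
finger_gap: 59.2
```

```bash
python3 -m pendant '[6,-10,-1,0,52,7,-12,-1,0,52,4,-7,-1,0,52,1,0,1,0,52]' 60; python3 - <<'E'
from h import *
s=snap('wrist','w11.png');t=sensors.sense();print(t['tool_pos'],t['tcp_rot'])
print(np.round([proj(s,(583.5,-263.6,z)) for z in(6,62)]))
f=s['frame'][100:360,200:440];cv2.imwrite('pics/w11c.png',cv2.resize(f,None,fx=2.3,fy=2.3))
s=snap('scene');u,v=proj(s,(580,-263,70));u,v=int(u),int(v)
cv2.imwrite('pics/s11c.png',cv2.resize(s['frame'][v-50:v+70,u-70:u+70],None,fx=4,fy=4))
E
```

```text
time: 14.68
tool_pos: [585.4, -258.7, 96.7]
tcp_rot: [-177.7, 2.7, 14.3]
ft_force: [0.5, -0.3, -3.6]
finger_gap: 59.6
[ 585.54345344 -258.03789333   96.99317587] [-177.65432309    2.66108242   14.32268269]
[[332. 205.]
 [331. 244.]]
```

View pics/w11c.png

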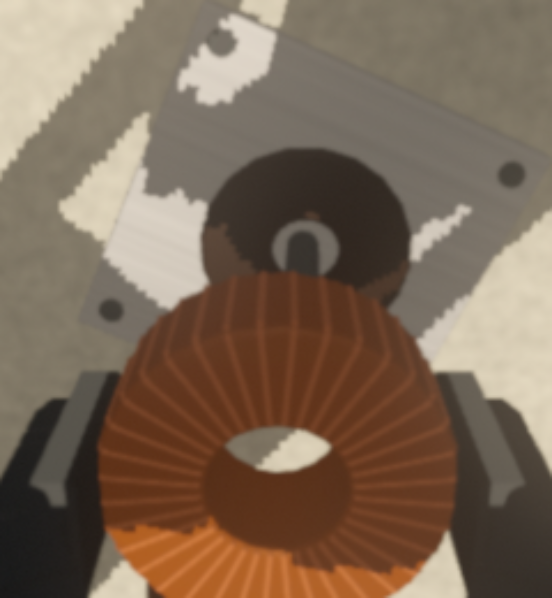

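View pics/s11c.png

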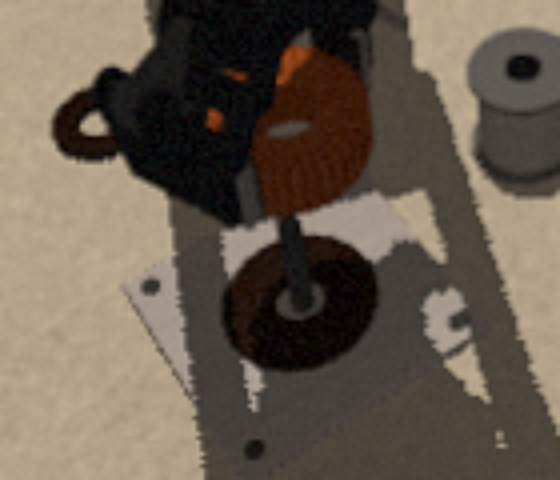

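```bash
python3 -m pendant '[-1,-3,-3,0,52,-1,-2,-4,0,52,0,0,-4,0,52]' 60;python3 -m pendant '[0,0,-4,0,52]' 60
```

```text
time: 15.03
tool_pos: [584.0, -261.4, 86.7]
tcp_rot: [-177.7, 2.6, 14.5]
ft_force: [-0.2, 0.9, -2.5]
finger_gap: 59.3
time: 15.12
tool_pos: [583.8, -261.1, 82.3]
tcp_rot: [-177.7, 2.6, 14.5]
ft_force: [0.7, 1.1, -3.4]
finger_gap: 59.4
```

```bash
python3 -m pendant '[-1,-1.5,-5,0,52,0,0,-5,0,52,0,0,-4,0,52]' 60; python3 - <<'E'
from h import *
s=snap('wrist','w12.png');t=sensors.sense();print(t['tool_pos'],t['tcp_rot'])
f=s['frame'][100:360,200:440];cv2.imwrite('pics/w12c.png',cv2.resize(f,None,fx=2.3,fy=2.3))
s=snap('scene');u,v=proj(s,(580,-263,70));u,v=int(u),int(v)
cv2.imwrite('pics/s12c.png',cv2.resize(s['frame'][v-50:v+70,u-70:u+70],None,fx=4,fy=4))
E
```

```text
time: 15.37
tool_pos: [582.1, -262.3, 66.4]
tcp_rot: [-177.7, 2.6, 14.5]
ft_force: [-0.9, 0.6, -2.5]
finger_gap: 59.6
[ 581.53950773 -262.00026771   65.31774231] [-177.60378555    2.67286529   14.46591117]
```

View pics/w12c.png

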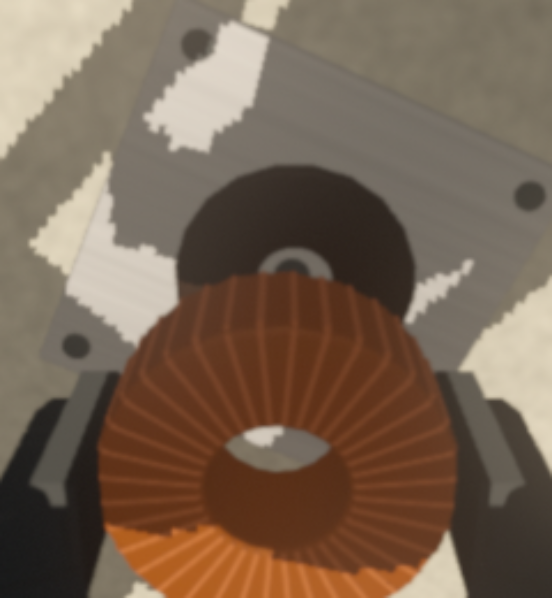

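View pics/s12c.png

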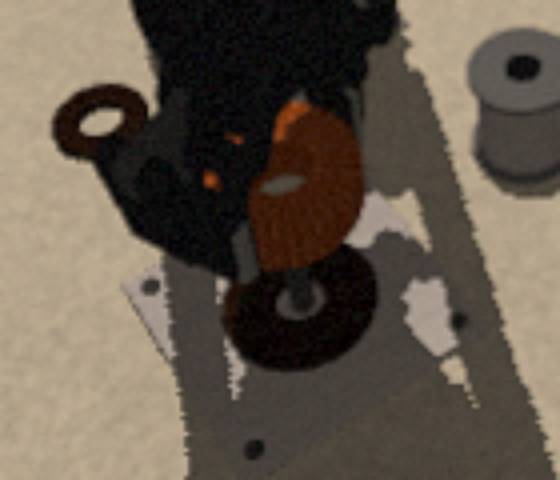

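```bash
python3 - <<'E'
from h import *
s=snap('wrist');t=sensors.sense();print(t['tool_pos'],t['tcp_rot'])
print(np.round([proj(s,(583.5,-263.6,z)) for z in(6,62)],1))
from scipy.spatial.transform import Rotation as R
r=R.from_euler('xyz',t['tcp_rot'],degrees=True)
for d in (4,28):
    p=t['tool_pos']+r.apply([0,0,-d]);print(d,p,np.round(proj(s,p),1))
E
```

```text
[ 581.93690952 -262.15973813   66.45950456] [-177.63284034    2.64347469   14.46838177]
[[327.9 217.8]
 [325.2 267.4]]
4 [ 582.15666767 -262.27365728   70.45183831] [321.1 279.5]
28 [ 583.47521657 -262.95717219   94.40584082] [321.1 313. ]
```

Stud aligned within about 1.5 mm; lowering in small steps.

```bash
python3 -m pendant '[0.7,-0.4,-5,0,52,0.4,0,-5,0,52,0.4,0,-5,0,52,0.4,0,-5,0,52]' 60;python3 -m pendant '[0,0,-5,0,52,0.3,0,-5,0,52,0.3,0,-5,0,52]' 60
```

```text
time: 15.85
tool_pos: [585.6, -263.5, 47.2]
tcp_rot: [-177.8, 2.5, 14.5]
ft_force: [-0.4, 0.2, -3.1]
finger_gap: 59.7
time: 16.1
tool_pos: [586.2, -263.4, 30.3]
tcp_rot: [-177.8, 2.5, 14.5]
ft_force: [-0.2, 0.1, -3.0]
finger_gap: 59.5
```

```bash
python3 -m pendant '[0.3,0,-4,0,52,0.3,0,-4,0,52]' 60;
```

```text
time: 16.27
tool_pos: [586.5, -263.1, 20.7]
tcp_rot: [-177.7, 2.5, 14.5]
ft_force: [0.2, -0.2, -3.3]
finger_gap: 59.2
```

```bash
python3 -m pendant '[-2,0,-4,0,52,-1,0,-3,0,52]' 60; python3 -m pendant '[0,0,-1,0,52]';python3 -m pendant '[0,0,-1,0,52]'
```

```text
time: 16.43
tool_pos: [583.3, -263.0, 12.4]
tcp_rot: [-177.7, 2.5, 14.5]
ft_force: [-0.2, 0.7, -2.7]
finger_gap: 59.7
time: 16.52
tool_pos: [582.7, -262.8, 10.6]
tcp_rot: [-177.7, 2.6, 14.5]
ft_force: [-0.4, 0.2, -3.3]
finger_gap: 59.1
time: 16.6
tool_pos: [582.5, -262.8, 9.3]
tcp_rot: [-177.7, 2.6, 14.5]
ft_force: [0.8, 0.7, -2.8]
finger_gap: 59.7
```

```bash
python3 -m pendant '[0.3,0,-1,0,52]'; python3 -m pendant '[0.3,0,-1,0,52]';python3 -m pendant '[0.3,0,-0.5,0,52]'
```

```text
time: 16.68
tool_pos: [582.7, -262.9, 8.8]
tcp_rot: [-177.7, 2.6, 14.5]
ft_force: [-7.0, 2.3, 8.8]
finger_gap: 59.3
time: 16.77
tool_pos: [583.1, -263.1, 8.8]
tcp_rot: [-177.7, 2.6, 14.5]
ft_force: [-4.1, 2.0, 6.1]
finger_gap: 59.9
time: 16.85
tool_pos: [583.7, -263.3, 9.1]
tcp_rot: [-177.7, 2.6, 14.5]
ft_force: [0.4, 0.5, -3.1]
finger_gap: 59.7
```

```bash
python3 -m pendant '[0,0,-0.8,0,52,0,0,-0.5,0,64]' 20; python3 -m pendant '[0,0,0,0,72,0,0,0,0,85,0,0,1,0,85,0,0,4,0,85]';python3 -m pendant '[0,0,15,0,85,0,0,30,0,85,0,0,36,0,85,0,0,36,0,85,0,0,20,0,85,0,0,0,0,85]'; python3 - <<'E'
from h import *
s=snap('wrist','w13.png');print(sensors.sense()['tool_pos'])
print(stud(s,(583,-263)),ring(s,(583,-263),28,46,40))
E
```

```text
time: 17.02
tool_pos: [584.7, -263.8, 8.8]
tcp_rot: [-177.8, 2.5, 14.5]
ft_force: [-0.3, 0.5, -1.3]
finger_gap: 64.1
time: 17.35
tool_pos: [585.5, -264.1, 14.4]
tcp_rot: [-177.9, 2.4, 14.5]
ft_force: [0.0, 0.3, -0.2]
finger_gap: 85.1
time: 17.85
tool_pos: [582.9, -262.7, 161.8]
tcp_rot: [-177.8, 2.5, 14.5]
ft_force: [0.9, -0.7, -0.4]
finger_gap: 85.0
[ 582.9870948  -262.70259     160.72752055]
[(372, array([ 582.1, -264.4,   28.7])), (1111, array([ 582.8, -262.2,   36.4])), (174, array([ 584.7, -263.2,   58.9]))] (array([ 584.9, -264. ]), 31.2, 4023, np.float64(35.6))
```

View pics/w13.png

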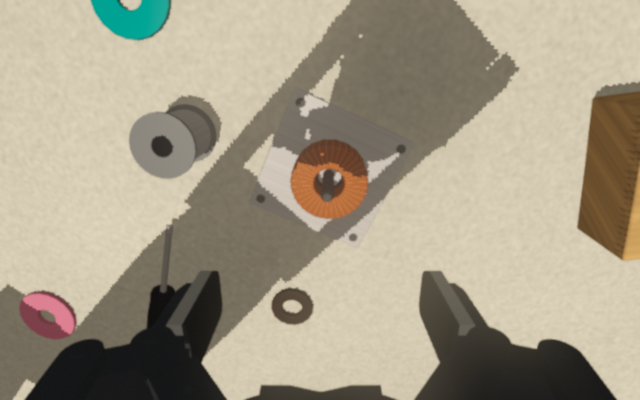

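Transformer lies flat on the wide washer at (330,180), top at about 36 mm. Next is the small washer at (292,306).

```bash
python3 -m pendant '[-25,0,-2,0,70,-30,0,-2,0,70,-30,0,-2,0,70,-30,0,-2,0,70,-20,0,-2,0,70,-6,0,0,0,70,0,0,0,0,70,0,0,0,0,70]' 30;  python3 - <<'E'
from h import *
s=snap('wrist','w14.png');t=sensors.sense();print(t['tool_pos'],t['tcp_rot'])
print(ring(s,(433,-263),3.5,9,35),proj(s,(433,-263,6)))
E
```

```text
time: 18.57
tool_pos: [434.6, -259.5, 145.3]
tcp_rot: [-177.5, 2.7, 14.5]
ft_force: [0.7, -0.5, 0.2]
finger_gap: 70.0
[ 434.97204424 -259.5378286   145.31600119] [-177.5008075     2.68652738   14.55138519]
(array([ 434.7, -264.1]), 21.9, 1620, np.float64(5.6)) (np.float64(331.36521297574785), np.float64(182.21082334874896))
```

View pics/w14.png

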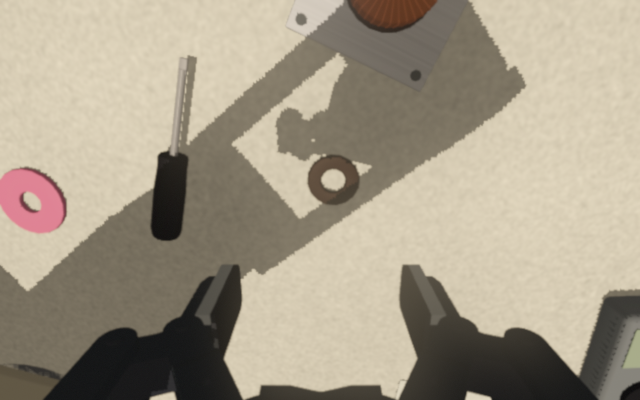

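```bash
python3 -m pendant '[0,-2,-20,0,70,0,-2,-30,0,70,0,0,-30,0,70,0,0,-20,0,70,0,0,0,0,70]' 30; python3 -m pendant '[0,0,0,0,70]'
```

```text
time: 19.03
tool_pos: [443.1, -265.3, 45.3]
tcp_rot: [-177.9, 2.3, 14.7]
ft_force: [0.3, 0.6, -0.7]
finger_gap: 70.2
time: 19.12
tool_pos: [443.6, -264.9, 44.8]
tcp_rot: [-177.9, 2.3, 14.7]
ft_force: [0.8, 0.5, 0.7]
finger_gap: 70.0
```

```bash
python3 -m pendant '[-5,0,-10,0,70,-5,0,-10,0,70,-1,0,-8,0,70,0,0,-4,0,70,0,0,0,0,70]' 30; python3 -m pendant '[0,0,0,0,70]'
```

```text
time: 19.53
tool_pos: [435.3, -266.6, 14.1]
tcp_rot: [-178.1, 2.1, 14.8]
ft_force: [-0.8, -0.3, 0.4]
finger_gap: 70.1
time: 19.62
tool_pos: [435.3, -266.7, 14.2]
tcp_rot: [-178.1, 2.1, 14.8]
ft_force: [-0.1, 0.5, -0.6]
finger_gap: 69.9
```

```bash
python3 -m pendant '[0,2,-7,0,70,0,0.5,-5,0,70,0,0,-2,0,70]' 30; python3 -m pendant '[0,0,0,0,54,0,0,0,0,44,0,0,0,0,36,0,0,0,0,36,0,0,0,0,36]' 30
python3 - <<'E'
from h import *
s=snap('wrist','w15.png');
E
```

```text
time: 19.87
tool_pos: [436.7, -265.1, 0.9]
tcp_rot: [-178.3, 1.9, 14.8]
ft_force: [0.2, -0.6, 0.1]
finger_gap: 70.1
time: 20.28
tool_pos: [436.8, -265.0, 1.0]
tcp_rot: [-178.3, 2.0, 14.8]
ft_force: [0.6, 0.1, 0.3]
finger_gap: 41.4
```

View pics/w15.png

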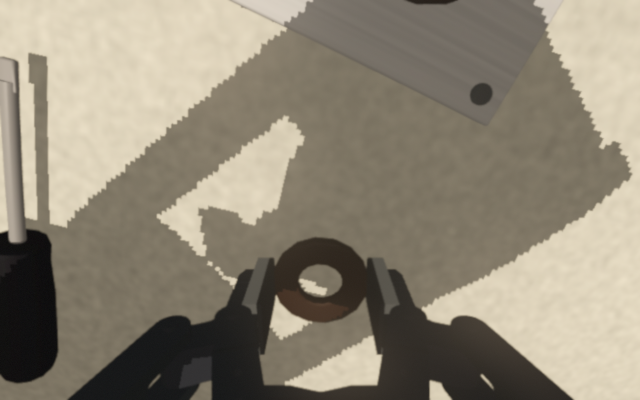

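```bash
python3 -m pendant '[0,0,8,0,36,0,0,20,0,36,0,0,30,0,36,3,0,30,0,36,15,0,20,0,36,25,0,5,0,36,25,0,0,0,36,25,0,0,0,36,20,0,0,0,36,6,0,0,0,36,0,0,0,0,36]' 30
python3 - <<'E'
from h import *
s=snap('wrist','w16.png');t=sensors.sense();print(t['tool_pos'],t['tcp_rot'])
f=s['frame'][100:360,200:440];cv2.imwrite('pics/w16c.png',cv2.resize(f,None,fx=2.3,fy=2.3))
P=pts(s);print(P[280,290],P[280,350],hole(s)[:2])
E
```

```text
time: 21.25
tool_pos: [559.1, -263.7, 126.6]
tcp_rot: [-178.4, 1.8, 14.7]
ft_force: [-0.2, 0.3, -0.7]
finger_gap: 41.1
[ 558.51426779 -263.74000387  126.57951212] [-178.34955335    1.81780336   14.67891547]
[ 556.36689162 -250.5952762   132.51161847] [ 563.46729878 -276.28932433  132.28618649] (array([320.42119816, 280.13271889]), array([ 299,  264,   43,   33, 1085], dtype=int32))
```

View pics/w16c.png

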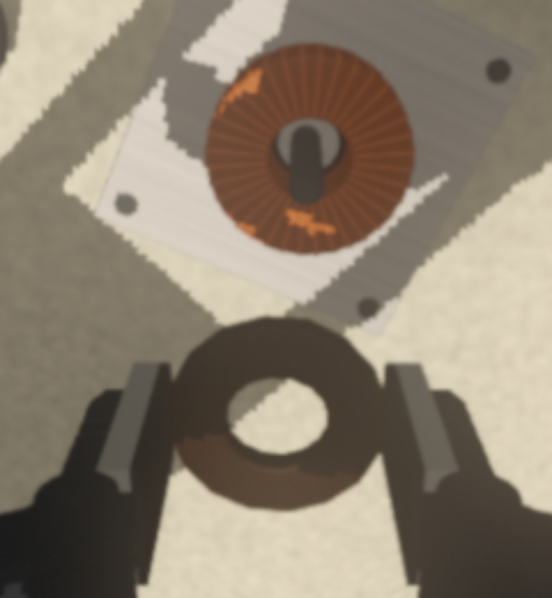

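```bash
python3 - <<'E'
from h import *
s=snap('wrist');t=sensors.sense()['tool_pos'];print(t)
for d in(2,3): print(world(s,320.4,280.1,t[2]+d)-t)
print(stud(s,(583.5,-263.3)),np.round([proj(s,(583.5,-263.3,z)) for z in(62,12)],1))
E
```

```text
[ 557.62516601 -263.79473525  126.22018406]
[-0.9717935 -0.43596    2.       ]
[-0.32256705 -0.2954223   3.        ]
[(470, array([ 582.6, -264.3,   29.1])), (1578, array([ 583.5, -262.7,   36.4])), (242, array([ 584.4, -263.1,   59.1]))] [[333.3 181.4]
 [332.9 160.6]]
```

```bash
python3 -m pendant '[8,0,-6,0,36,10,0,-8,0,36,7,0,-8,0,36,2,0,-8,0,36,0,0,-6,0,36,0,0,0,0,36]' 30
python3 - <<'E'
from h import *
s=snap('wrist','w17.png');t=sensors.sense();print(t['tool_pos'],t['tcp_rot'])
f=s['frame'][180:360,220:420];cv2.imwrite('pics/w17c.png',cv2.resize(f,None,fx=3,fy=3))
print(np.round([proj(s,(583.5,-263.3,z)) for z in(62,12)],1))
E
```

```text
time: 21.85
tool_pos: [581.4, -264.2, 86.0]
tcp_rot: [-178.2, 2.1, 14.5]
ft_force: [-1.4, -0.6, -0.7]
finger_gap: 41.1
[ 581.32869654 -264.24022266   86.43394988] [-178.19473738    2.06373765   14.4879533 ]
[[321.3 245.2]
 [323.5 208.6]]
```

View pics/w17c.png

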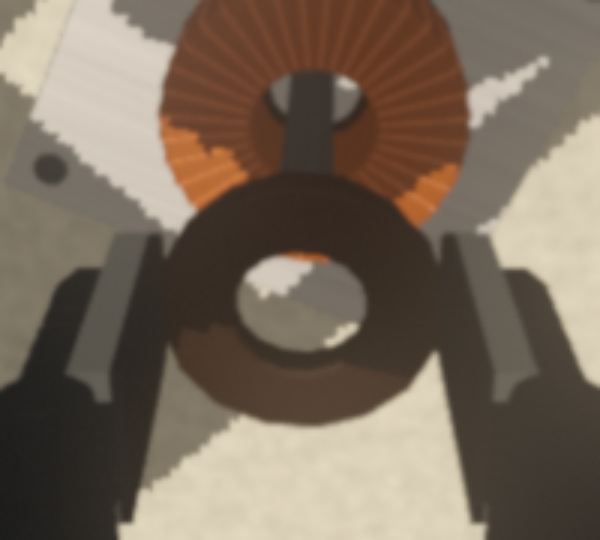

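```bash
python3 -m pendant '[2,0,-7,0,36,0.5,0,-7,0,36,0,0,-7,0,36,0,0,0,0,36]' 30
python3 - <<'E'
from h import *
s=snap('wrist','w18.png');t=sensors.sense();print(t['tool_pos'],t['tcp_rot'])
f=s['frame'][180:360,220:420];cv2.imwrite('pics/w18c.png',cv2.resize(f,None,fx=3,fy=3))
E
```

```text
time: 22.23
tool_pos: [583.6, -264.6, 64.1]
tcp_rot: [-178.2, 2.0, 14.5]
ft_force: [0.2, 0.0, -1.6]
finger_gap: 41.4
[ 583.84673962 -264.72992081   64.7977907 ] [-178.24980655    2.017667     14.46019277]
```

View pics/w18c.png

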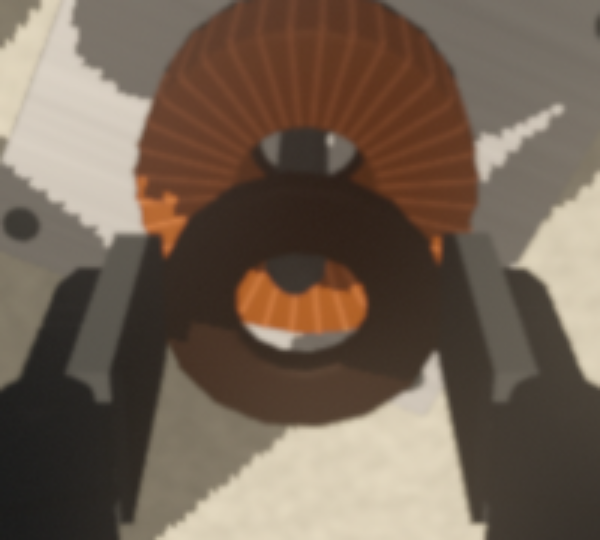

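```bash
python3 -m pendant '[0,1,-6,0,36,0,0,-6,0,36,0,0,-6,0,36,0,0,-3,0,36]' 30; python3 -m pendant '[0,0,-2,0,36]'; python3 -m pendant '[0,0,-1.5,0,36]'
```

```text
time: 22.62
tool_pos: [584.9, -264.2, 43.6]
tcp_rot: [-178.4, 1.9, 14.5]
ft_force: [-0.3, 0.5, -0.9]
finger_gap: 41.5
time: 22.7
tool_pos: [584.7, -264.1, 41.0]
tcp_rot: [-178.3, 1.9, 14.5]
ft_force: [-0.3, -0.4, -0.4]
finger_gap: 41.2
time: 22.78
tool_pos: [584.4, -264.0, 38.9]
tcp_rot: [-178.3, 1.9, 14.5]
ft_force: [-0.2, -0.9, -0.8]
finger_gap: 41.4
```

```bash
python3 -m pendant '[0,0,-1,0,36]'; python3 -m pendant '[0,0,-1,0,36]'; python3 -m pendant '[0,0,-1,0,36]'
```

```text
time: 22.87
tool_pos: [584.3, -263.9, 37.5]
tcp_rot: [-178.3, 2.0, 14.5]
ft_force: [-0.0, 0.1, 0.2]
finger_gap: 41.6
time: 22.95
tool_pos: [584.3, -263.9, 36.6]
tcp_rot: [-178.3, 2.0, 14.5]
ft_force: [-4.2, 2.1, 9.9]
finger_gap: 41.5
time: 23.03
tool_pos: [584.4, -263.9, 36.6]
tcp_rot: [-178.3, 2.0, 14.5]
ft_force: [-6.5, 3.5, 12.0]
finger_gap: 41.3
```

```bash
python3 -m pendant '[0,0,0.5,0,44,0,0,0.5,0,52,0,0,0.5,0,60,0,0,2,0,62,0,0,10,0,62,0,0,30,0,62,0,0,36,0,62,0,0,30,0,62,0,0,0,0,62]'; python3 - <<'E'
from h import *
s=snap('wrist','w19.png');print(sensors.sense()['tool_pos'])
print(ring(s,(583.5,-263.3),39,46,30))
f=s['frame'][80:300,200:480];cv2.imwrite('pics/w19c.png',cv2.resize(f,None,fx=2.5,fy=2.5))
E
```

```text
time: 23.78
tool_pos: [582.0, -262.7, 150.9]
tcp_rot: [-178.1, 2.1, 14.5]
ft_force: [0.5, -0.9, 0.5]
finger_gap: 62.2
[ 581.46035844 -262.40915868  148.5886442 ]
(array([ 583.2, -264.6]), 21.8, 1993, np.float64(41.7))
```

View pics/w19c.png

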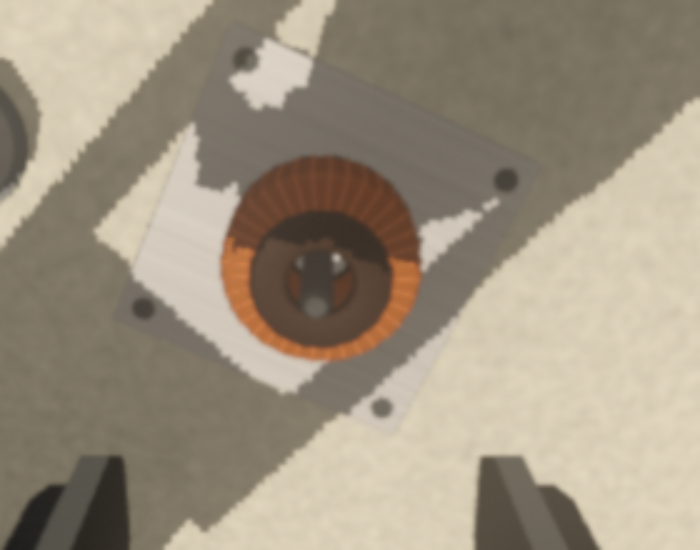

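Small washer flat on the transformer (z 41.7), centred on the stud. Now the clamp.

```bash
python3 -m pendant '[-6,20,0,0,62,-10,33,0,0,62,-10,33,0,0,62,-10,33,0,0,62,-10,33,0,0,62,-10,33,0,0,62,-10,33,0,0,62,-10,33,0,0,62,-10,33,0,0,62,-10,33,0,0,62,-10,33,0,0,62,-10,33,0,0,62]'
```

```text
time: 24.83
tool_pos: [455.5, 128.3, 145.4]
tcp_rot: [-178.2, 2.4, 13.8]
ft_force: [0.3, 1.2, 0.4]
finger_gap: 61.8
```

```bash
python3 -m pendant '[-6,32,2,0,62,-6,32,2,0,62,-5,32,2,0,62,-3,20,2,0,62,0,5,2,0,62,0,0,0,0,62,0,0,0,0,62]';python3 - <<'E'
from h import *
s=snap('wrist','w20.png');t=sensors.sense();print(t['tool_pos'],t['tcp_rot'],t['joint_pos'].round())
print(ring(s,(431,269),10,21,32),ring(s,(431,269),2.5,7,35))
E
```

```text
time: 25.42
tool_pos: [427.4, 259.8, 152.8]
tcp_rot: [-178.1, 2.6, 14.3]
ft_force: [0.6, -0.6, -0.1]
finger_gap: 62.2
[427.50474294 259.42167138 152.78093237] [-178.14596398    2.6451452    14.22687915] [ 24.  -3. 104.   2.  81.  99.]
(array([431.3, 269. ]), 14.9, 695, np.float64(15.1)) (array([431.6, 269. ]), 25.7, 1695, np.float64(3.9))
```

View pics/w20.png

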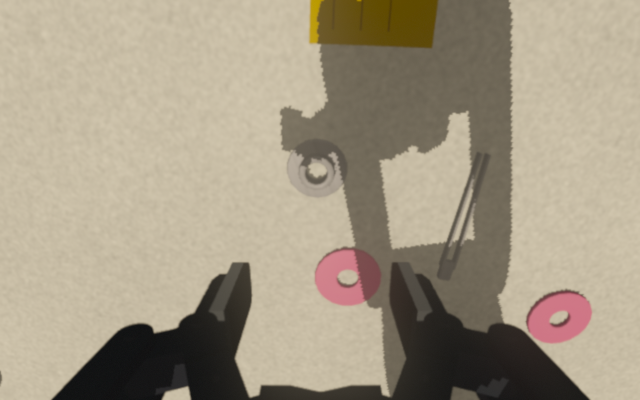

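The clamp is at (317,170), measured at (431.5,269). I'll descend onto the hub.

```bash
python3 -m pendant '[1,4,-20,0,62,0,3,-28,0,62,0,0,-28,0,62,0,0,-18,0,62,0,0,0,0,62]' 40; python3 -m pendant '[0,0,0,0,62]'
```

```text
time: 25.88
tool_pos: [432.4, 260.2, 57.4]
tcp_rot: [-178.2, 2.3, 13.8]
ft_force: [-0.6, 0.4, 0.0]
finger_gap: 62.2
time: 25.97
tool_pos: [432.1, 258.6, 56.8]
tcp_rot: [-178.2, 2.4, 13.7]
ft_force: [-0.4, 0.1, 1.6]
finger_gap: 62.0
```

```bash
python3 -m pendant '[0,6,-10,0,62,0,4,-10,0,62,0,1,-8,0,62,0,0,0,0,62]' 40; python3 -m pendant '[0,0,0,0,62]'
```

```text
time: 26.3
tool_pos: [435.3, 269.7, 30.0]
tcp_rot: [-178.2, 2.1, 13.5]
ft_force: [-0.7, 0.2, -1.3]
finger_gap: 62.0
time: 26.38
tool_pos: [435.5, 270.0, 30.1]
tcp_rot: [-178.2, 2.1, 13.5]
ft_force: [-0.1, 0.1, -0.1]
finger_gap: 62.0
```

```bash
python3 -m pendant '[-2.5,-1,-9,0,62,-1,0,-8,0,62,0,0,-5,0,62,0,0,0,0,62]' 40; python3 -m pendant '[0,0,0,0,50]'
```

```text
time: 26.72
tool_pos: [432.4, 269.6, 7.2]
tcp_rot: [-178.2, 2.0, 13.5]
ft_force: [-0.9, 0.1, -0.2]
finger_gap: 62.3
time: 26.8
tool_pos: [432.1, 269.5, 6.7]
tcp_rot: [-178.2, 2.0, 13.6]
ft_force: [0.2, 0.7, -0.3]
finger_gap: 51.4
```

```bash
python3 -m pendant '[0,0,0.2,0,40,0,0,0.2,0,30,0,0,0.2,0,20,0,0,0,0,20,0,0,0,0,20]' 40; python3 - <<'E'
from h import *
s=snap('wrist','w21.png');
cv2.imwrite('pics/w21c.png',cv2.resize(s['frame'][180:360,220:420],None,fx=3,fy=3))
E
```

```text
time: 27.22
tool_pos: [432.4, 269.5, 7.8]
tcp_rot: [-178.2, 2.0, 13.6]
ft_force: [-0.1, -0.4, -1.1]
finger_gap: 27.5
```

View pics/w21c.png

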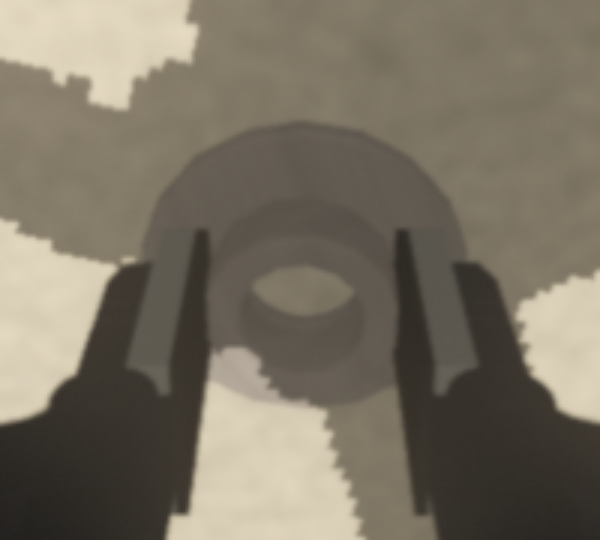

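```bash
python3 -m pendant '[0,0,10,0,20,0,0,25,0,20,0,0,32,0,20,0,0,32,0,20,0,-5,25,0,20,5,-20,8,0,20,10,-33,2,0,20,10,-33,2,0,20,10,-33,2,0,20,10,-33,2,0,20,10,-33,2,0,20,10,-33,2,0,20]' 40; python3 -m pendant '[10,-33,2,0,20,10,-33,2,0,20,10,-33,2,0,20,10,-33,2,0,20,10,-33,2,0,20,10,-33,2,0,20]'
```

```text
time: 28.27
tool_pos: [494.7, 42.5, 168.2]
tcp_rot: [-178.2, 1.7, 14.2]
ft_force: [0.0, 0.1, -1.1]
finger_gap: 28.2
time: 28.77
tool_pos: [555.8, -166.2, 186.8]
tcp_rot: [-178.3, 1.4, 14.2]
ft_force: [1.1, 1.0, -1.7]
finger_gap: 28.1
```

```bash
python3 -m pendant '[0,-30,-10,0,20,-2,-25,-16,0,20,-2,-12,-16,0,20,0,0,-12,0,20,0,0,0,0,20,0,0,0,0,20]'; python3 - <<'E'
from h import *
s=snap('wrist','w22.png');t=sensors.sense();print(t['tool_pos'],t['tcp_rot'])
cv2.imwrite('pics/w22c.png',cv2.resize(s['frame'][80:360,190:450],None,fx=2.1,fy=2.1))
print(np.round([proj(s,(583.5,-263.3,z)) for z in(62,42)],1))
E
```

```text
time: 29.27
tool_pos: [553.1, -245.3, 137.2]
tcp_rot: [-178.6, 1.1, 13.7]
ft_force: [0.3, 0.2, -0.7]
finger_gap: 27.6
[ 553.01401704 -244.81869702  137.10567292] [-178.63312158    1.13389649   13.73373105]
[[362.4 176.2]
 [359.8 168. ]]
```

View pics/w22c.png

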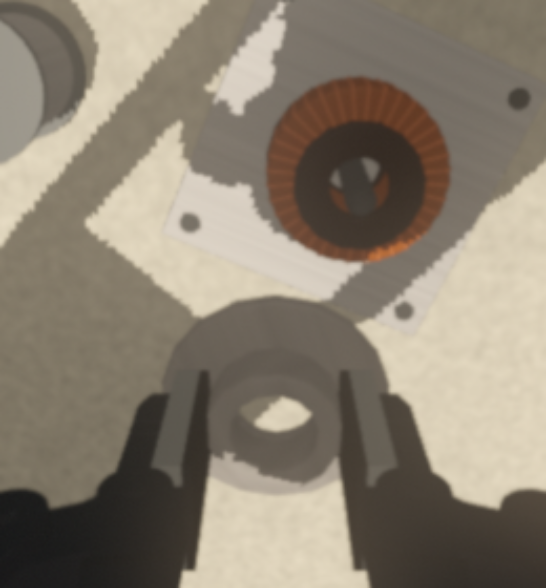

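```bash
python3 - <<'E'
from h import *
s=snap('wrist');t=sensors.sense()['tool_pos'];print(t)
for d in(-7.8,-3.8): print(world(s,321.2,80+395/2.1,t[2]+d)-t)
print(world(s,321.2,80+431/2.1,t[2]+8)-t)  # hub top hole centre
print(proj(s,t+[0,0,-6]),proj(s,t+[0,0,8]))
E
```

```text
[ 553.44681559 -244.64225666  137.60849094]
[-1.32675564 -0.54364301 -7.8       ]
[ 1.02828898 -0.05360117 -3.8       ]
[-0.40199871 -0.66599142  8.        ]
(np.float64(320.6725093637483), np.float64(267.4715981103965)) (np.float64(319.940371358062), np.float64(284.1515132059605))
```

```bash
python3 -m pendant '[9,-6,-6,0,20,11,-6,-8,0,20,8,-5,-8,0,20,2,-1,-6,0,20,0,0,0,0,20,0,0,0,0,20]'
```

```text
time: 29.87
tool_pos: [588.9, -257.5, 116.4]
tcp_rot: [-178.9, 0.7, 14.2]
ft_force: [0.1, -0.2, -1.1]
finger_gap: 27.4
```

```bash
python3 -m pendant '[-3,-3,-10,0,20,-3,-2,-10,0,20,0,0,-6,0,20,0,0,0,0,20]';python3 -m pendant '[0,0,0,0,20]'
```

```text
time: 30.2
tool_pos: [582.3, -261.6, 90.1]
tcp_rot: [-179.0, 0.6, 14.3]
ft_force: [0.1, -0.0, -1.9]
finger_gap: 27.6
time: 30.28
tool_pos: [581.6, -261.5, 89.4]
tcp_rot: [-179.0, 0.6, 14.3]
ft_force: [0.3, 0.2, -1.7]
finger_gap: 27.8
```

```bash
python3 -m pendant '[1.5,-1.5,-6,0,20,0.5,0,-6,0,20,0,0,-2,0,20,0,0,0,0,20]'; python3 - <<'E'
from h import *
s=snap('wrist','w23.png');t=sensors.sense();print(t['tool_pos'],t['tcp_rot'])
cv2.imwrite('pics/w23c.png',cv2.resize(s['frame'][160:360,220:420],None,fx=3,fy=3))
print(np.round([proj(s,(583.5,-263.3,z)) for z in(62,42)],1))
E
```

```text
time: 30.62
tool_pos: [583.6, -263.3, 74.0]
tcp_rot: [-179.0, 0.6, 14.3]
ft_force: [-0.3, -0.5, -0.6]
finger_gap: 27.9
[ 583.54389732 -263.31433439   74.15153361] [-178.96747902    0.64975748   14.29565153]
[[320.8 261.6]
 [321.4 243.3]]
```

View pics/w23c.png

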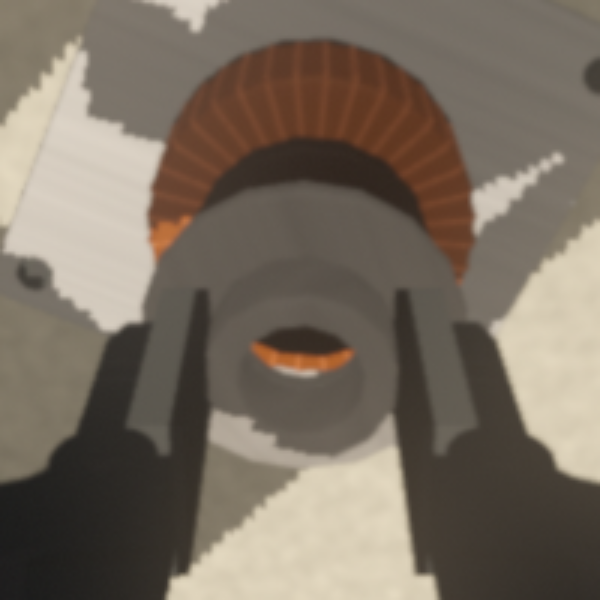

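```bash
python3 -m pendant '[0,0,-3,0,20,0,0,-3,0,20]'; python3 -m pendant '[0,0,-3,0,20]';python3 -m pendant '[0,0,-3,0,20]'
```

```text
time: 30.83
tool_pos: [584.3, -263.6, 68.8]
tcp_rot: [-179.0, 0.6, 14.3]
ft_force: [-0.3, -0.4, -1.6]
finger_gap: 27.9
time: 30.92
tool_pos: [584.5, -263.7, 65.8]
tcp_rot: [-179.0, 0.6, 14.3]
ft_force: [-0.4, -0.0, -1.8]
finger_gap: 27.5
time: 31.0
tool_pos: [584.6, -263.8, 62.6]
tcp_rot: [-179.1, 0.5, 14.3]
ft_force: [-0.3, -0.9, -0.3]
finger_gap: 27.9
```

```bash
python3 -m pendant '[-0.5,0,-4,0,20,0,0,-4,0,20]'; python3 -m pendant '[0,0,-2,0,20]';python3 -m pendant '[0,0,-1.5,0,20]'; python3 -m pendant '[0,0,-1,0,20]'
```

```text
time: 31.17
tool_pos: [584.3, -263.8, 54.2]
tcp_rot: [-179.1, 0.5, 14.3]
ft_force: [-1.1, -0.1, -1.0]
finger_gap: 27.8
time: 31.25
tool_pos: [583.9, -263.6, 51.3]
tcp_rot: [-179.1, 0.6, 14.3]
ft_force: [0.6, -0.5, -1.6]
finger_gap: 27.9
time: 31.33
tool_pos: [584.0, -263.6, 49.4]
tcp_rot: [-179.0, 0.6, 14.3]
ft_force: [2.5, 0.5, 9.1]
finger_gap: 28.2
time: 31.42
tool_pos: [584.3, -263.7, 49.3]
tcp_rot: [-179.1, 0.5, 14.3]
ft_force: [-5.5, 3.2, 13.0]
finger_gap: 28.0
```

```bash
python3 -m pendant '[0,0,0.3,0,31,0,0,0.3,0,38,0,0,0.5,0,46,0,0,1,0,55,0,0,10,0,60,0,0,25,0,60,0,0,30,0,60,-15,0,25,0,60,-15,0,10,0,60,0,0,0,0,60]'; python3 - <<'E'
from h import *
s=snap('wrist','w24.png');print(sensors.sense()['tool_pos'])
print(ring(s,(583.5,-263.3),52,61,26),ring(s,(583.5,-263.3),44,49,32))
cv2.imwrite('pics/w24c.png',cv2.resize(s['frame'][40:280,200:480],None,fx=2.4,fy=2.4))
s=snap('scene','s24.png');u,v=map(int,proj(s,(583,-263,40)))
cv2.imwrite('pics/s24c.png',cv2.resize(s['frame'][v-50:v+50,u-60:u+60],None,fx=6,fy=6))
E
```

```text
time: 32.25
tool_pos: [552.7, -262.9, 157.8]
tcp_rot: [-179.0, 0.6, 14.4]
ft_force: [-0.0, 0.4, 0.1]
finger_gap: 60.2
[ 553.73777175 -262.9929587   157.41005653]
(array([ 583.7, -263.6]), 15.0, 1034, np.float64(57.4)) (array([ 583.6, -264. ]), 25.9, 2407, np.float64(45.8))
```

View pics/w24c.png

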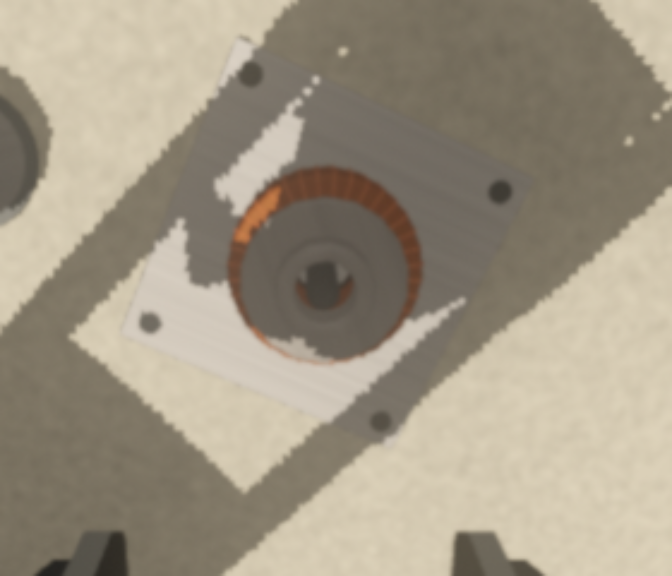

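View pics/s24c.png

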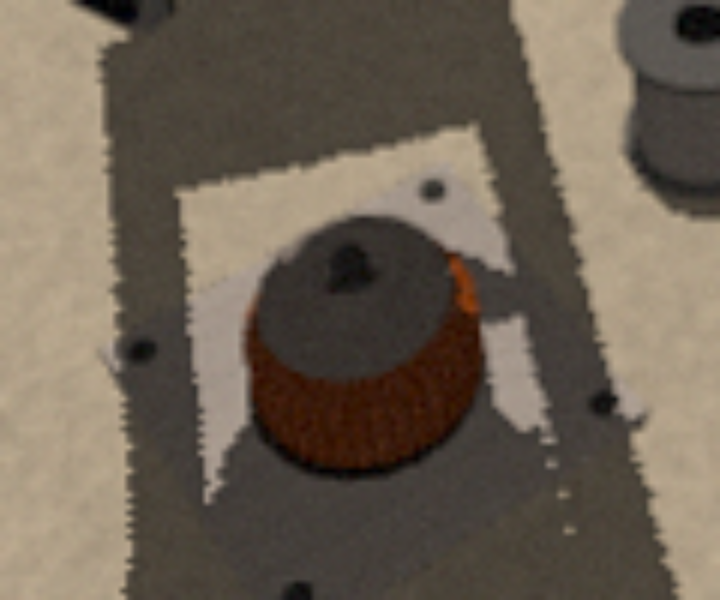

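View pics/s24.png

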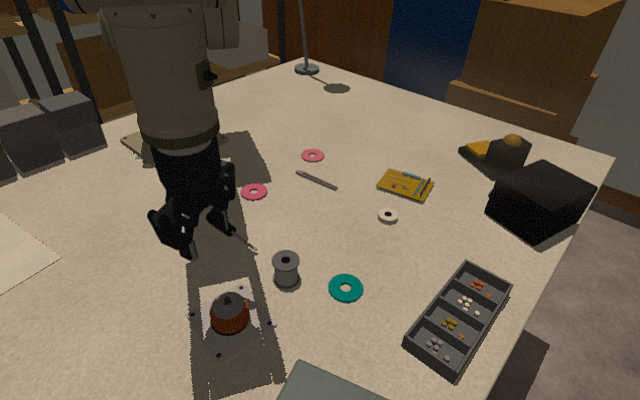

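The stack is complete: the hub top reads 57.4 mm (58 expected) and the flange top 45.8 mm (46 expected). Every bystander is where it was, and the gripper is clear.

```bash
python3 -m pendant '[0,0,0,0,60,0,0,0,0,60,0,0,0,0,60]'; python3 - <<'E'
from bench import job
print(job.hand_in())
E
```

```text
time: 32.6
tool_pos: [553.6, -261.6, 152.8]
tcp_rot: [-178.8, 0.7, 14.4]
ft_force: [-1.2, -0.7, -1.0]
finger_gap: 60.1
the job is handed in; nothing more can be done
None
```

The transformer is mounted and the job is handed in at about 32.6 s of the 104 s allowed. I threaded on the wide dark brown washer, the copper transformer, the small dark brown washer and the clamp hub-up, one at a time. Each was lowered until it touched the part below, then released.

**Heights:** my last depth readings put the clamp's hub top at 57.4 mm (58 expected) and its flange top at 45.8 mm (46 expected). Before the next part covered them, the small washer's top read 41.7 mm (42 expected) and the transformer's about 36 mm (36 expected). The wide washer's seating was checked by picture only.

**Position:** the clamp sits within about 1 mm of the stud's axis.

**Bystanders:** in the last pictures the screwdriver, tweezers, reels and look-alikes looked unmoved, by eye. The gripper was open and clear, about 95 mm above the stack.

**Disagreements:** none of these affected the result.
- The top and wrist cameras differed by 2 to 3 mm in x, and I used the wrist camera.
- The finger opening read about 2.5 mm under the true diameters.
- The tool drifted up to about 2.7° in tilt during moves. The transformer was about 2.6° off level when it touched down and settled flat on release.

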